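# Bring a trolley wheel's valve to the top by its spokes

### The arm

A 6-joint arm with a two-finger parallel gripper is mounted at the origin on the work surface. World frame = base frame: x ahead of the robot, y to its left, z up, the work surface at z = 0. Lengths are in m, angles in degrees, forces in N, time in s.
With the tool pointing down it reaches from about 0.35 to 0.875 m from the base axis. Payload 4.2 kg.
Tool frame: the origin (TCP) lies at the very end of the fingers, on their centre line; the grasp point (between the pads) lies 19 mm behind it; z points along the fingers, y is the direction in which the jaws open and shut (so a half turn about z gives the same grasp; the last joint's range is limited). The gripper opens to 87 mm and grips with 3 to 60 N. Pads are 19 mm wide; open, the fingers measure 117 mm over their backs; the gripper's body (75 mm by 190 mm) begins 51 mm behind the grasp point.
Start: joints at [78.014, 22.042, 0.453, 0, -68.411, -14.817], TCP at [0.282, 0.558, 0.19] pointing down, gripper open.
Joint ranges: [-179.83, 179.83], [-69.29, 118.12], [-61.27, 80.66], [-181.25, 117.63], [-171.15, -9.14], [-177.46, 177.46]. Speed limits (degrees/s): [159.86, 159.86, 180, 180, 180, 180].

### API

Orientations are given as a 3x3 rotation matrix whose columns are the frame's x, y, z axes.
In Python, from station import r, imaging gives the robot as it stands. The module is installed in compiled form; this text tells all that it offers.
- The arm moves only by the tool move_arm, never from a script. Its argument "motion" is one flat list of numbers, 7 for each row, row after row: the shift along the tool's x, y, z in units of 40 mm (1.0 is 40 mm), then the turn, a rotation vector about the tool's x, y, z in units of 5 degrees (1.0 is 5 degrees), then the gripper's target within -1 to 1 (shut at 1, half-way at 0, fully open at -1). In form: [dx, dy, dz, wx, wy, wz, gripper, dx, dy, dz, wx, wy, wz, gripper, ...]. A call has 1 to 20 rows; each row is the pose to reach, as a shift and turn from the pose measured when the call began, along the tool's axes at that moment; what a row does not reach only later rows make up. A row lasts 1/12 s, in which the tool goes at most 41.7 mm and 7.16 degrees, less where a joint would pass 70% of its speed; a pose out of reach is approached as far as the arm can. A call with a gripper value outside its range is refused whole. The fingers move at their own pace and stop on an object; the grip force is fixed at half the most. Time passes only in rows, so rows that repeat a pose let the fingers close. It gives the time, the measured TCP pose, the force and the opening at its end, in the units of the state.
- r.sense(): the state, without advancing time (a new reading comes with each control period).
- imaging.capture(name): name is "side" or "top"; returns the picture (384x512x3 uint8, blue, green, red); there is no depth.
- imaging.camera_params(name): a dict with "intrinsics" (3x3 intrinsics, pixels), "world_from_camera" (4x4, takes a point from camera to world coordinates). Camera axes: x right, y down, z forward; pixel columns grow to the right and rows downward; lengths in m; the calibration is good to about 2 mm. A picture is of the moment at which its call begins. camera_params takes no time and is no camera call.
- r.finish_job(): hands the job in, once; it reports no verdict.
The state is a dict: "time_s": time; "joints": joint angles; "joint_velocities": joint speeds; "effort": joint torques, N m; "tcp_pos": TCP position; "ee_rot": TCP orientation; "wrist_force": force on the tool from outside, world axes, zero at the start; "moment": the same for the moment, N m; "gripper_width": opening from 0.0 (shut) to 1.0 (fully open).
Only numpy, scipy, OpenCV 4.12 (cv2) and the standard library are available. Lean on these libraries where they do the work, as an engineer would, in place of code of your own. Each camera call takes 0.05 s, during which the arm holds its last target.

### The job

The trolley wheel on the free-standing wheel stand needs its valve at the very top, straight above the hub, ready for the pump. Push gently on the spokes with the fingertips to turn it there by part turns, in at least two pushes with the fingers drawn clear out of the wheel in between, and leave it at rest. Do not touch the tyre, whose glue is still wet, or the valve stem, do not shift or lift the stand, and leave everything lying around it where it is.

Things in the scene. Friction and masses are not known exactly. Their poses are not given: they have to be found in the camera images.
- stand: Wheel stand, loose, about 9 kg with the wheel: steel plate 220 x 220 x 16 mm (x -100 to 120 mm) and behind the wheel a 30 mm wide blue upright holding the axle, its front at x = +58 mm. Origin on the underside, right below the wheel's middle; z up; x along the axle, from the wheel's open front (robot's side) to the upright. The wheel stands in the plane x = 0, its axis 185 mm above the table.
- hub (a point): Centre of the hub's front face, on the wheel's axis, 50 mm in front (-x of the stand) of the wheel's middle plane; the axle end sticks out 12 mm further. Hub 40 mm in diameter, with a 60 mm flange 38 to 46 mm in front of the middle plane.
- wheel (a joint): Turn of the wheel, rad: 0 (or 6.28) = valve at the very top; grows clockwise as seen from the robot, so at 1.57 the valve is on the stand's -y side (robot's right). Turns both ways without a stop; stiff bearings (0.2 N m), so it stays where left and takes about 3 N on a spoke 65 mm from the axis. Starts between 1.9 and 4.4.
- spoke (a point): Point on one of the five straight round steel spokes, 10 mm thick: the next one clockwise from the valve (0.628 rad = 36 degrees); the others follow every 1.257 rad, so the valve is half-way between two. Each spoke's centre line runs from 22 mm off the axis, 42 mm in front of the wheel's middle plane, to 114 mm off, 14 mm in front. This point: 65 mm off, 29 mm in front. Behind the spokes it is open.
- tyre: Black rubber tyre, round in section, 36 mm thick: outside diameter 300 mm, inside 228 mm, reaching 18 mm in front of the wheel's middle plane. Inside it lies a bright metal rim, 113 to 121 mm from the axis. Origin at the wheel's centre, turns with the wheel. Not to be touched.
- valve: Valve stem: a brass stem 9 mm thick with a black boot at the rim and a steel cap, poking from the rim towards the hub between two spokes, from 113 to 76 mm off the axis, 4 mm in front of the wheel's middle plane. Origin half-way along it, 96 mm from the axis; z points from the hub outwards. Not to be touched.
- tube_offcut: Bright steel tube offcut standing on end beside the stand, 42 mm diameter, 80 mm tall, loose; origin under its centre. To be left alone.
- box_section: Steel square-tube offcut lying beside the stand, 120 x 40 x 40 mm, long along its x, loose; origin under its centre. To be left alone.
- level: Small yellow spirit level in front of the stand, 90 x 24 x 42 mm (x, y, z), loose; origin under its centre. To be left alone.
- spanner: Steel spanner lying in front of the stand, 170 mm long along its x, loose. To be left alone.
- collar: Steel collar lying on the front of the stand's base plate, 34 mm diameter, 12 mm high, loose; origin under its centre. To be left alone.

How it is judged:
By the outcome, as a careful person would: the job done as asked, in the order asked, and still so for the second after the job is handed in, with the robot touching nothing.
It also fails if it takes over 64 s, if anything falls off the work surface, if the arm or the gripper's body presses on something with over 40 N, if the wrist force passes 120 N, or if a joint passes its speed limit or range.

## Working session

There is one attempt and no reset: what is moved stays moved. The work goes in short steps, Python scripts to look and compute and a tool call to move; the robot and the scene stay as the last step left them, time stands still between calls to the robot, and variables do not carry over. Pictures are saved under pics/ and viewed, and the job is handed in when it is done.

Besides the shell and the picture viewer there is one more tool, called after ">>>" as a command line: name --argument value ..., lists and objects as JSON in quotes. move_arm: Moves the arm, as the interface text tells. Its arguments: {"type":"object","properties":{"motion":{"type":"array","items":{"type":"number"}}},"required":["motion"]}

```bash
mkdir -p pics; python3 - <<'E'
from station import r, imaging
import cv2,numpy as np
for n in("side","top"):
    im=imaging.capture(n); cv2.imwrite(f"pics/{n}0.png",im)
    p=imaging.camera_params(n); print(n,np.round(p["intrinsics"],1).tolist(),np.round(p["world_from_camera"],4).tolist())
s=r.sense();print(s)
E
```

```text
side [[368.4, 0.0, 258.9], [0.0, 368.4, 191.6], [0.0, 0.0, 1.0]] [[0.9368, -0.1997, 0.2874, 0.3172], [-0.35, -0.5419, 0.7641, -0.5805], [0.0031, -0.8164, -0.5775, 0.6281], [0.0, 0.0, 0.0, 1.0]]
top [[367.1, 0.0, 255.8], [0.0, 367.1, 186.5], [0.0, 0.0, 1.0]] [[0.1646, -0.9607, 0.2236, 0.3894], [-0.9864, -0.1601, 0.038, 0.0216], [-0.0007, -0.2269, -0.9739, 0.9584], [0.0, 0.0, 0.0, 1.0]]
{'time_s': 0.1, 'joints': array([ 7.80161160e+01,  2.20856818e+01,  3.89855861e-01, -2.63050805e-02,
       -6.84109229e+01, -1.48193709e+01]), 'joint_velocities': array([ 0.02531718, -0.0943755 ,  0.19049393,  0.12051472,  0.01135463,
       -0.0460349 ]), 'effort': array([-1.47216042e-04, -3.91687489e+01,  1.87936127e+01,  4.23192099e+00,
        1.34420747e-02, -6.97185192e-05]), 'tcp_pos': array([0.2815177 , 0.55735325, 0.18938894]), 'ee_rot': array([[ 8.92483863e-01, -4.51078605e-01, -8.04441799e-04],
       [-4.51079318e-01, -8.92482181e-01, -1.73383588e-03],
       [ 6.41463000e-05,  1.91028760e-03, -9.99998173e-01]]), 'wrist_force': array([-0.38510109,  0.04509725, -0.06308152]), 'moment': array([0.00493572, 0.01079209, 0.03522052]), 'gripper_width': 0.9991559560437682}
```

View pics/side0.png

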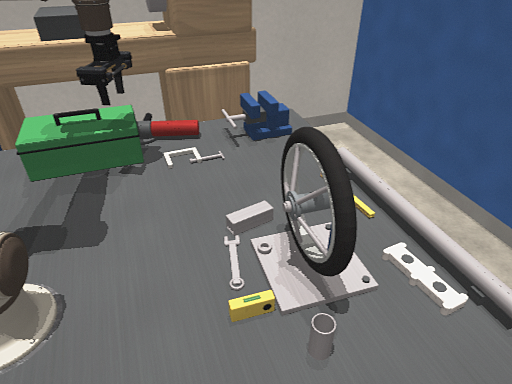

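View pics/top0.png

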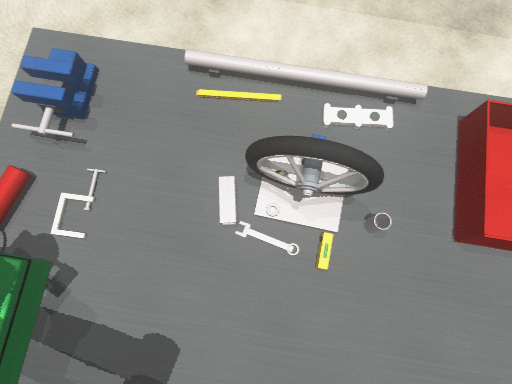

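```bash
python3 - <<'E'
import cv2
a=cv2.imread("pics/side0.png")[110:310,220:390];cv2.imwrite("pics/s0z.png",cv2.resize(a,None,fx=3,fy=3,interpolation=cv2.INTER_CUBIC))
a=cv2.imread("pics/top0.png")[120:270,210:400];cv2.imwrite("pics/t0z.png",cv2.resize(a,None,fx=4,fy=4,interpolation=cv2.INTER_CUBIC))
E
```

```text
(no output)
```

View pics/s0z.png

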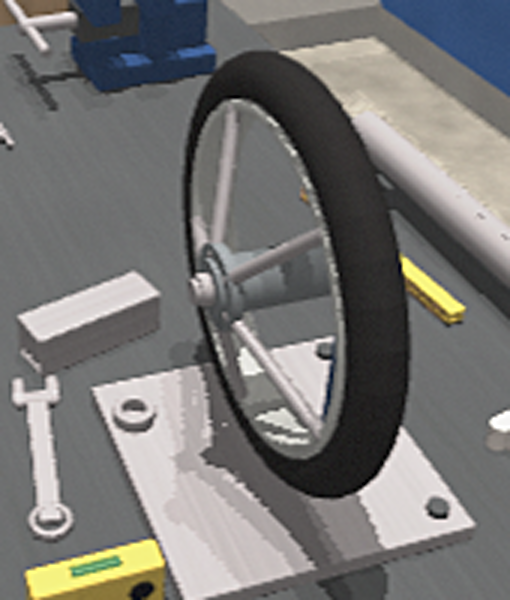

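View pics/t0z.png

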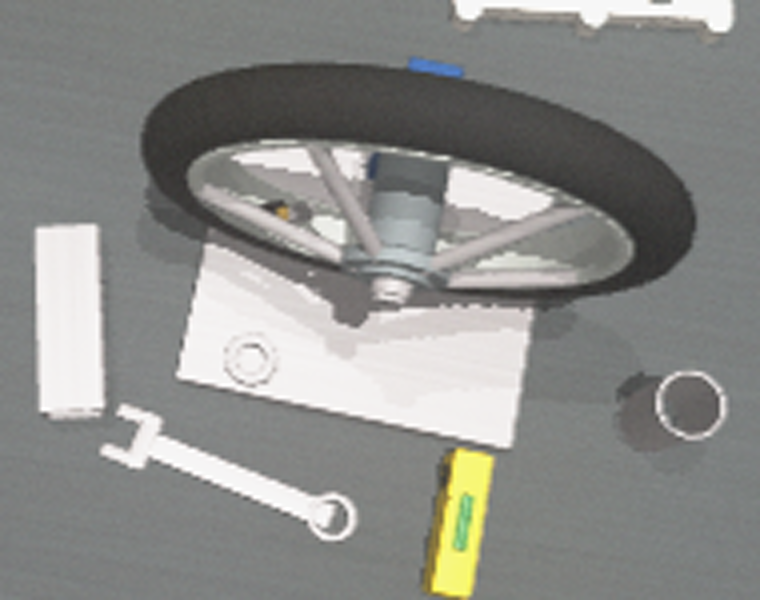

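```bash
cat > h.py <<'E'
from station import r, imaging
import numpy as np, cv2
P={n:imaging.camera_params(n) for n in("side","top")}
def ray(n,u,v):
    p=P[n];T=p["world_from_camera"];d=T[:3,:3]@np.linalg.solve(p["intrinsics"],[u,v,1.]);return T[:3,3],d/np.linalg.norm(d)
def onz(n,u,v,z):
    o,d=ray(n,u,v);return o+d*(z-o[2])/d[2]
def onplane(n,u,v,p0,nn):
    o,d=ray(n,u,v);return o+d*((p0-o)@nn)/(d@nn)
def tri(a,b):
    (o1,d1),(o2,d2)=ray("side",*a),ray("top",*b)
    s=np.linalg.lstsq(np.c_[d1,-d2],o2-o1,rcond=None)[0]
    return (o1+s[0]*d1+o2+s[1]*d2)/2,np.linalg.norm(o1+s[0]*d1-o2-s[1]*d2)
def proj(n,X):
    T=np.linalg.inv(P[n]["world_from_camera"]);c=T[:3,:3]@X+T[:3,3];u=P[n]["intrinsics"]@c;return u[:2]/u[2]
E
python3 - <<'E'
from h import *
np.set_printoptions(precision=4,suppress=True)
A=onz("top",254.5,215,.016);B=onz("top",338,231.5,.016)
print("front corners top",A,B,np.linalg.norm(A-B))
C=onz("side",251.7,239.3,.016);D=onz("side",283,311,.016);E=onz("side",378,284,.016)
print("side",C,D,E,np.linalg.norm(C-D),np.linalg.norm(E-D))
print("axle",tri((286.7,206.7),(307.5,193)))
im=cv2.imread("pics/side0.png");
a=im[225:320,240:390];cv2.imwrite("pics/s0p.png",cv2.resize(a,None,fx=5,fy=5,interpolation=cv2.INTER_CUBIC))
E
```

```text
front corners top [0.5304 0.0491 0.016 ] [ 0.5236 -0.1689  0.016 ] 0.2181836480919541
side [0.535  0.0474 0.016 ] [ 0.5236 -0.1692  0.016 ] [ 0.7404 -0.1769  0.016 ] 0.21691119188945374 0.2168932307346421
axle (array([ 0.5713, -0.0606,  0.1844]), np.float64(0.00017825357235469637))
```

View pics/s0p.png

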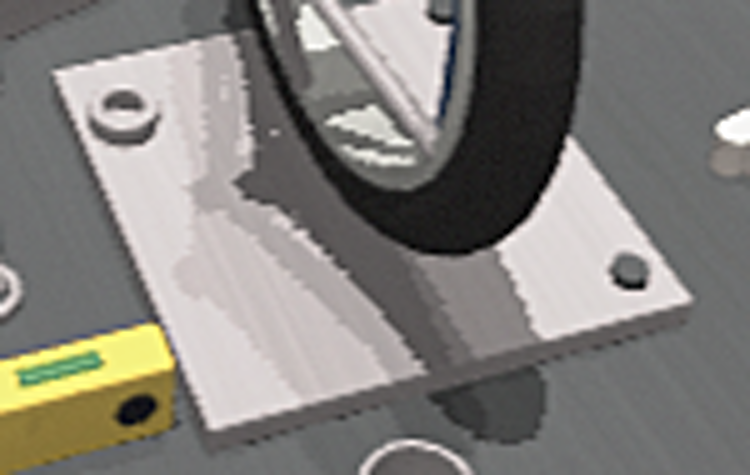

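```bash
cat >> h.py <<'E'
YAW=np.radians(-1.9);O=np.array([.631,-.063,0.])
Rs=np.array([[np.cos(YAW),-np.sin(YAW),0],[np.sin(YAW),np.cos(YAW),0],[0,0,1.]])
def w2s(X): return Rs.T@(X-O)
def s2w(X): return Rs@np.array(X)+O
def pol(n,u,v,x):
    q=w2s(onplane(n,u,v,s2w([x,0,.185]),Rs[:,0])); return np.degrees(np.arctan2(-q[1],q[2]-.185))%360, np.hypot(q[1],q[2]-.185)
def wp(th,rho,x):
    t=np.radians(th);return s2w([x,-rho*np.sin(t),.185+rho*np.cos(t)])
E
python3 - <<'E'
from h import *
np.set_printoptions(precision=4,suppress=True)
print("valve",pol("top",280.7,172.5,-.004))
# spoke outer ends at x=-14
for n,l in(("top",[(318,150),(584,208),(572,280),(205,192)]),("side",[(232,112),(325,235),(315,428)])):
    for u,v in l:
        U=(u/4+210,v/4+120) if n=="top" else (u/3+220,v/3+110)
        print(n,(u,v),pol(n,*U,-.014),"valve cand:",[(pol(n,*U,-.014)[0]-36)%72])
E
```

```text
valve (np.float64(218.96261476770476), np.float64(0.10223666849013344))
top (318, 150) (np.float64(324.1004175722522), np.float64(0.09381210020941796)) valve cand: [np.float64(0.10041757225218362)]
top (584, 208) (np.float64(51.31823254050861), np.float64(0.10382835655651132)) valve cand: [np.float64(15.31823254050861)]
top (572, 280) (np.float64(123.7128762594877), np.float64(0.13348755988717456)) valve cand: [np.float64(15.7128762594877)]
top (205, 192) (np.float64(251.10195578636802), np.float64(0.11691580857875555)) valve cand: [np.float64(71.10195578636802)]
side (232, 112) (np.float64(322.9373705296258), np.float64(0.1119926875647865)) valve cand: [np.float64(70.93737052962581)]
side (325, 235) (np.float64(40.996302075595906), np.float64(0.10483122580254865)) valve cand: [np.float64(4.9963020755959064)]
side (315, 428) (np.float64(123.2097185182939), np.float64(0.10521388105066158)) valve cand: [np.float64(15.209718518293897)]
```

```bash
cat >> h.py <<'E'
from scipy.optimize import brentq
def cone(n,u,v):
    x=-.03
    for _ in range(60):
        th,rho=pol(n,u,v,x); x=.5*x-.5*(.042-(np.clip(rho,.02,.125)-.022)*28/92)
    return round(th,1),round(rho,4),round((th-36)%72,1)
E
python3 - <<'E'
from h import *
for n,l in(("top",[(318,150),(345,200),(584,208),(510,238),(560,280),(500,280),(220,198),(320,248)]),("side",[(232,112),(222,200),(325,235),(265,262),(315,428),(265,362)])):
    for u,v in l:
        U=(u/4+210,v/4+120) if n=="top" else (u/3+220,v/3+110)
        print(n,(u,v),cone(n,*U))
for n,o,f in(("side",(270,120),6),("top",(240,140),5)):
    a=cv2.imread(f"pics/{n}0.png")[o[1]:o[1]+(145 if n=="side" else 65),o[0]:o[0]+(70 if n=="side" else 145)];a=cv2.resize(a,None,fx=4 if n=="side" else 5,fy=4 if n=="side" else 5,interpolation=cv2.INTER_CUBIC);cv2.imwrite(f"pics/{n}0zz.png",a)
E
```

```text
top (318, 150) (np.float64(327.4), np.float64(0.1026), np.float64(3.4))
top (345, 200) (np.float64(325.1), np.float64(0.063), np.float64(1.1))
top (584, 208) (np.float64(48.1), np.float64(0.107), np.float64(12.1))
top (510, 238) (np.float64(52.9), np.float64(0.0647), np.float64(16.9))
top (560, 280) (np.float64(130.4), np.float64(0.1415), np.float64(22.4))
top (500, 280) (np.float64(147.1), np.float64(0.1417), np.float64(39.1))
top (220, 198) (np.float64(249.3), np.float64(0.1085), np.float64(69.3))
top (320, 248) (np.float64(196.0), np.float64(0.1312), np.float64(16.0))
side (232, 112) (np.float64(323.8), np.float64(0.1118), np.float64(71.8))
side (222, 200) (np.float64(320.0), np.float64(0.0555), np.float64(68.0))
side (325, 235) (np.float64(41.3), np.float64(0.1083), np.float64(5.3))
side (265, 262) (np.float64(40.5), np.float64(0.0528), np.float64(4.5))
side (315, 428) (np.float64(120.2), np.float64(0.1062), np.float64(12.2))
side (265, 362) (np.float64(125.1), np.float64(0.0561), np.float64(17.1))
```

View pics/side0zz.png

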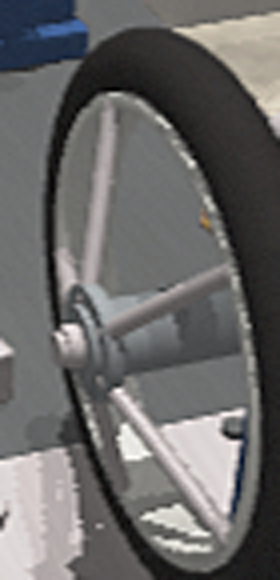

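View pics/top0zz.png

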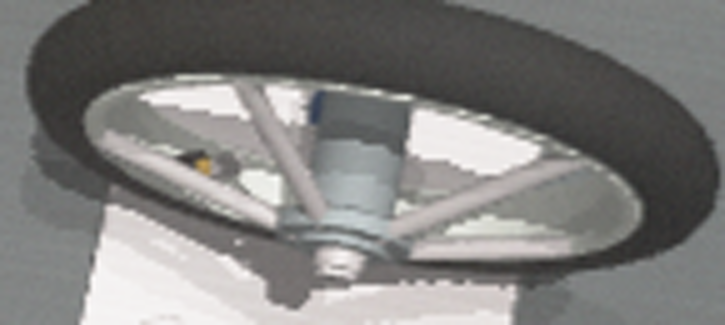

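```bash
cat >> h.py <<'E'
def overlay(n,src,out,th0,o,wh,f):
    a=cv2.imread(src)[o[1]:o[1]+wh[1],o[0]:o[0]+wh[0]];a=cv2.resize(a,None,fx=f,fy=f,interpolation=cv2.INTER_CUBIC)
    q=lambda X:tuple(int(t) for t in (proj(n,X)-np.array(o)+.5)*f)
    for k in range(5):
        t=th0+36+72*k
        cv2.line(a,q(wp(t,.022,-.042)),q(wp(t,.114,-.014)),(0,0,255),1)
    cv2.line(a,q(wp(th0,.113,-.004)),q(wp(th0,.076,-.004)),(255,0,255),1)
    for t in range(0,360,6):
        cv2.circle(a,q(wp(t,.114,-.018+.018)),1,(0,255,0),-1)
        cv2.circle(a,q(wp(t,.15,0)),1,(255,255,0),-1)
    cv2.circle(a,q(s2w([-.062,0,.185])),3,(255,0,0),-1)
    cv2.imwrite(out,a)
E
python3 - <<'E'
from h import *
overlay("side","pics/side0.png","pics/os.png",219,(270,115),(95,165),3.5)
overlay("top","pics/top0.png","pics/ot.png",219,(235,125),(155,75),5)
print(tri((297,146.2),(289,157)),tri((327.5,187),(355,173)))
for p in (tri((297,146.2),(289,157)),tri((327.5,187),(355,173)),tri((292,192.5),(304,183)),tri((297,202.5),(319,186))):
    q=w2s(p[0]);print(q,np.degrees(np.arctan2(-q[1],q[2]-.185)),np.hypot(q[1],q[2]-.185),p[1])
E
```

```text
(array([ 0.61259691, -0.00561186,  0.28337379]), np.float64(0.0005767629326892445)) (array([ 0.60673323, -0.13734876,  0.27211123]), np.float64(0.003581693604221158))
[-0.02029568  0.05674643  0.28337379] -29.978284586676676 0.11356742249625941 0.0005767629326892445
[-0.02178838 -0.07511246  0.27211123] 40.76985759435473 0.11502281114284439 0.003581693604221158
[-0.04482808  0.01330943  0.20658828] -31.654315265205856 0.02536128355506798 0.00103113401333931
[-0.04620854 -0.01846845  0.20540588] 42.146835369370926 0.027522424103210097 0.0019586563032556736
```

View pics/os.png

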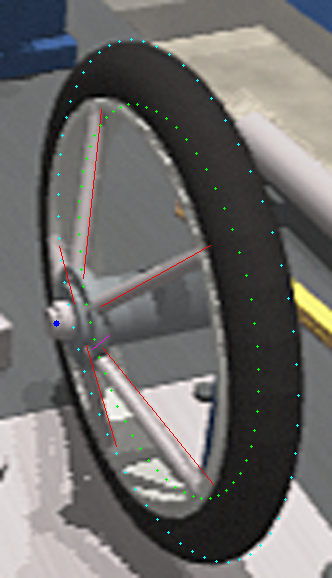

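View pics/ot.png

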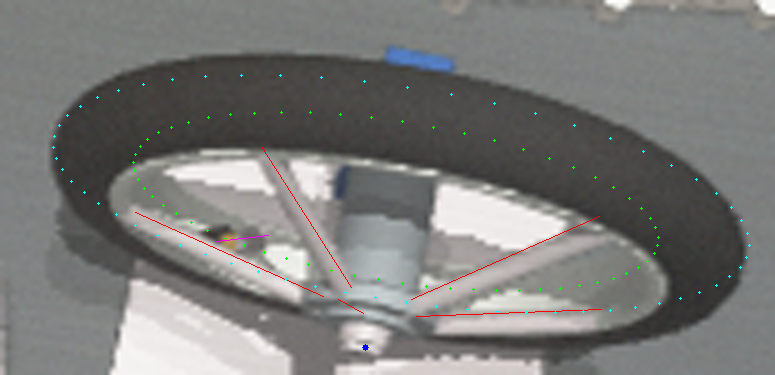

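```bash
sed -i 's/O=np.array(\[.631,-.063/O=np.array([.626,-.063/' h.py; python3 - <<'E'
from h import *
overlay("side","pics/side0.png","pics/os2.png",221,(270,115),(95,165),3.5)
overlay("top","pics/top0.png","pics/ot2.png",221,(235,125),(155,75),5)
print("valve",pol("top",280.7,172.5,-.004))
a=cv2.imread("pics/os2.png");b=cv2.imread("pics/ot2.png")
E
```

```text
valve (np.float64(226.3368302183894), np.float64(0.08944991848013956))
```

View pics/os2.png

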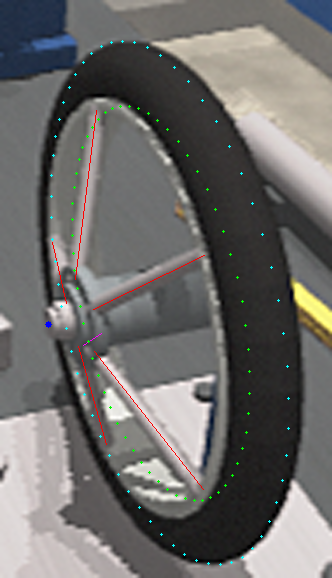

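View pics/ot2.png

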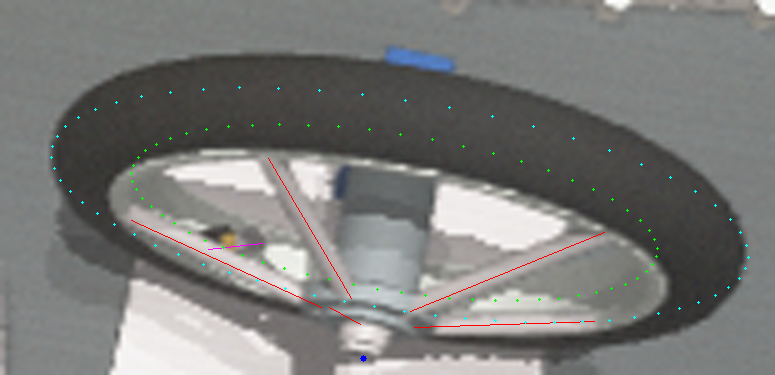

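```bash
python3 - <<'E'
import cv2
a=cv2.imread("pics/side0.png")[135:265,278:342];cv2.imwrite("pics/a1.png",cv2.resize(a[:65],None,fx=9,fy=9,interpolation=cv2.INTER_CUBIC));cv2.imwrite("pics/a2.png",cv2.resize(a[65:],None,fx=9,fy=9,interpolation=cv2.INTER_CUBIC))
a=cv2.imread("pics/top0.png")[150:200,250:375];cv2.imwrite("pics/a3.png",cv2.resize(a[:,:65],None,fx=12,fy=12,interpolation=cv2.INTER_CUBIC));cv2.imwrite("pics/a4.png",cv2.resize(a[:,60:],None,fx=12,fy=12,interpolation=cv2.INTER_CUBIC))
E
```

```text
(no output)
```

View pics/a1.png

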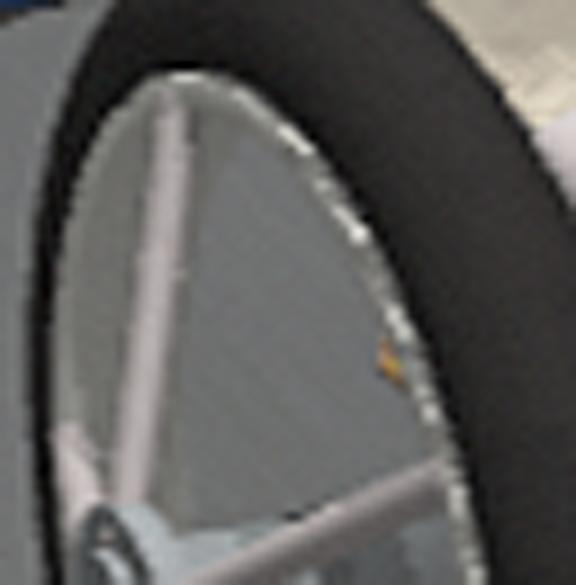

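View pics/a2.png

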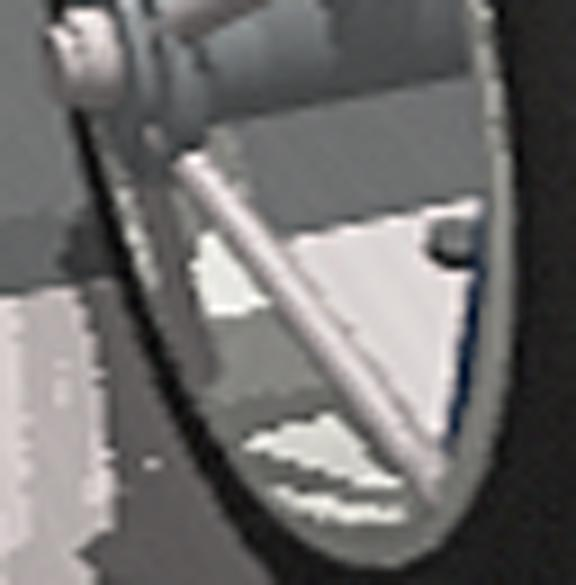

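View pics/a3.png

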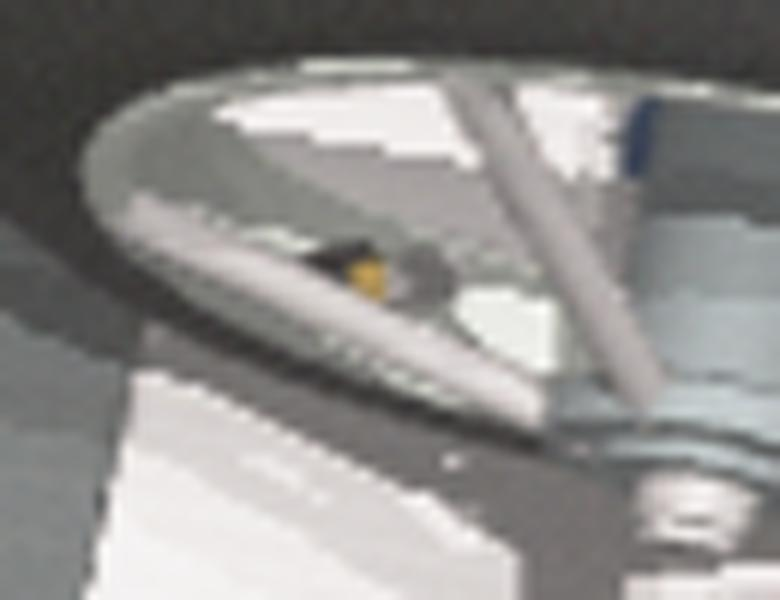

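View pics/a4.png

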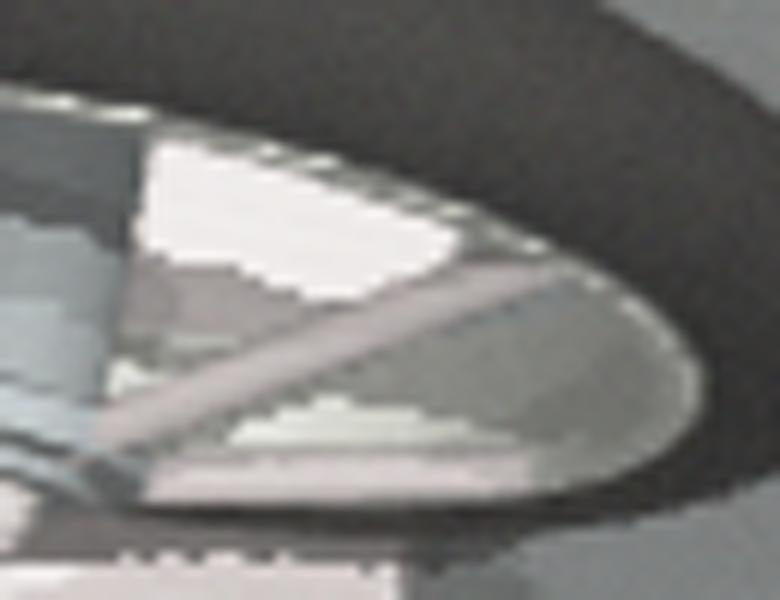

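```bash
cat > fit.py <<'E'
from h import *
import h
from scipy.optimize import least_squares
# features: (cam, spoke k, p1,p2)
def run(S,pts,th0,free=True):
    def setp(p):
        h.O=np.array([p[0],p[1],p[2]]);y=p[3];h.Rs=np.array([[np.cos(y),-np.sin(y),0],[np.sin(y),np.cos(y),0],[0,0,1.]])
    def res(p):
        setp(p);e=[]
        for n,k,a,b in S:
            t=np.degrees(p[4])+36+72*k
            a,b=np.array(a),np.array(b);d=(b-a)/np.linalg.norm(b-a);nn=np.array([-d[1],d[0]])
            for rho in(.035,.1):
                X=h.wp(t,rho,-(.042-(rho-.022)*28/92));e.append((proj(n,X)-a)@nn)
        for n,x,px,*o in pts:
            X=h.s2w([x,0,.185]) if not o else h.wp(np.degrees(p[4]),o[0],x)
            e+=list(.5*(proj(n,X)-np.array(px)))
        e+=[(p[2])/.001,(p[3]-YAW)/np.radians(.5)]
        return np.array(e)
    s=least_squares(res,[.628,-.062,0,YAW,np.radians(th0)]);setp(s.x)
    print("O",s.x[:3].round(4),"yaw",np.degrees(s.x[3]).round(2),"th",np.degrees(s.x[4]).round(2));print(s.fun.round(2))
    return s.x
def z(o,f,p): return tuple((np.array(p)+.5)/f-.5+np.array(o))
E
python3 - <<'E'
from fit import *
a1=lambda *p:z((278,135),9,p);a2=lambda *p:z((278,200),9,p);a3=lambda *p:z((250,150),12,p);a4=lambda *p:z((310,150),12,p)
S=[("side",1,a1(172,120),a1(135,480)),("side",2,a1(430,478),a1(220,575)),("side",3,a2(195,170),a2(430,480)),
("top",0,a3(140,210),a3(530,405)),("top",1,a3(480,105),a3(640,385)),("top",2,a4(520,275),a4(115,435))]
pts=[("top",-.062,a3(690,530)),("side",-.062,a2(62,68)),("top",-.004,a3(368,278),.096)]
run(S,pts,220)
E
```

```text
O [ 6.265e-01 -6.190e-02  4.000e-04] yaw -2.33 th 221.27
[ 0.69 -0.23 -0.95 -0.6  -0.33 -0.61  0.12  0.93 -0.03  0.02  0.48  0.62
 -0.23  1.05 -0.58 -0.22  0.18  0.28  0.39 -0.86]
```

```bash
cat >> h.py <<'E'
O=np.array([.6265,-.062,0.]);YAW=np.radians(-2.2)
Rs=np.array([[np.cos(YAW),-np.sin(YAW),0],[np.sin(YAW),np.cos(YAW),0],[0,0,1.]])
from scipy.spatial.transform import Rotation as Ro
def Rt(beta,phi):  # tool: z=stand x pitched down beta, then turned phi clockwise about stand x
    b=np.radians(beta);zt=np.array([np.cos(b),0,-np.sin(b)]);yt=np.array([0,-1.,0]);xt=np.cross(yt,zt)
    M=np.c_[xt,yt,zt]
    return Rs@Ro.from_rotvec([np.radians(phi),0,0]).as_matrix()@M
def row(X,R,g=1,s=None):
    s=s or r.sense();R0=s["ee_rot"]
    d=R0.T@(np.array(X)-s["tcp_pos"])/.04; w=Ro.from_matrix(R0.T@R).as_rotvec(degrees=True)/5
    return [round(float(v),2) for v in [*d,*w]]+[g]
def st():
    s=r.sense();q=w2s(s["tcp_pos"]);print("t",s["time_s"],"j",s["joints"].round(1),"tcp",s["tcp_pos"].round(4),"stand",q.round(4),"F",s["wrist_force"].round(2),"g",s["gripper_width"]);print(s["ee_rot"].round(3).tolist())
E
python3 - <<'E'
from h import *
# sign check of phi: clockwise seen from robot
print(Rt(0,90).round(2).tolist())
s=r.sense();print(row(s["tcp_pos"]+[0,0,.2],s["ee_rot"]))
print(row([.42,-.05,.38],Rt(40,0)))
E
```

```text
[[-0.04, -0.0, 1.0], [-1.0, -0.0, -0.04], [0.0, -1.0, 0.0]]
[0.0, 0.01, -5.0, 0.0, 0.0, 0.0, 1]
[9.94, 12.0, -4.74, 2.17, 9.85, -4.59, 1]
```

>>> move_arm --motion '[0, 0, -1, 0, 0, 0, 1, 0, 0, -2, 0, 0, 0, 1, 0, 0, -3, 0, 0, 0, 1, 0, 0, -4, 0, 0, 0, 1, 0.6, 0.75, -4.8, 0, 0, 0, 1, 1.2, 1.5, -4.8, 0, 0, 0, 1, 1.9, 2.3, -4.8, 0, 0, 0, 1, 2.5, 3, -4.8, 0, 0, 0, 1, 3.1, 3.8, -4.8, 0, 0, 0, 1, 3.8, 4.6, -4.8, 0.2, 1, -0.5, 1, 4.5, 5.4, -4.8, 0.4, 2, -1, 1, 5.1, 6.2, -4.8, 0.7, 3, -1.4, 1, 5.8, 7, -4.8, 0.9, 4, -1.9, 1, 6.4, 7.7, -4.8, 1.1, 5, -2.3, 1, 7.1, 8.5, -4.8, 1.3, 6, -2.8, 1, 7.7, 9.3, -4.8, 1.5, 7, -3.3, 1, 8.4, 10.1, -4.8, 1.8, 8, -3.8, 1, 9, 10.9, -4.8, 2, 9, -4.2, 1, 9.6, 11.6, -4.8, 2.2, 9.85, -4.6, 1, 9.9, 12, -4.7, 2.2, 9.85, -4.6, 1]'

```text
time_s: 1.77
tcp_pos: [0.4158, -0.0458, 0.3777]
ee_rot: [[0.643, -0.035, 0.765], [-0.025, -0.999, -0.025], [0.766, -0.003, -0.643]]
wrist_force: [1.1, 0.6, -0.4]
gripper_width: 0.009
```

```bash
python3 - <<'E'
from h import *
st()
print(row(s2w([-.18,0,.27]),Rt(15,0)))
E
```

```text
t 1.7667 j [ 30.2 -34.4 -53.7  46.  -34.4  27.4] tcp [ 0.4158 -0.0458  0.3777] stand [-0.2112  0.0081  0.3777] F [ 1.12  0.64 -0.4 ] g 0.009131518146421361
[[0.643, -0.035, 0.765], [-0.025, -0.999, -0.025], [0.766, -0.003, -0.643]]
[-1.56, 0.21, 2.33, -0.05, 5.01, -0.02, 1]
```

```bash
python3 - <<'E'
from h import *
print(row(s2w([-.11,0.02,.33]),Rt(30,0)))
E
```

```text
[0.72, -0.28, 2.7, -0.05, 2.01, -0.01, 1]
```

>>> move_arm --motion '[0.2, -0.1, 0.7, 0, 0.5, 0, 1, 0.4, -0.2, 1.4, 0, 1, 0, 1, 0.6, -0.28, 2, 0, 1.5, 0, 1, 0.7, -0.28, 2.7, -0.05, 2, 0, 1, 0.7, -0.28, 2.7, -0.05, 2, 0, 1]'

```text
time_s: 2.18
tcp_pos: [0.4787, -0.0295, 0.3901]
ee_rot: [[0.554, -0.049, 0.831], [-0.023, -0.999, -0.044], [0.832, 0.005, -0.555]]
wrist_force: [0.3, 0.3, -0.6]
gripper_width: 0.007
```

```bash
python3 - <<'E'
from h import *
st()
cv2.imwrite("pics/s1.png",imaging.capture("side"));cv2.imwrite("pics/t1.png",imaging.capture("top"))
E
```

```text
t 2.1833 j [  7.7 -25.8 -57.7  75.2  -9.2   9.3] tcp [ 0.4787 -0.0295  0.3901] stand [-0.1489  0.0268  0.3901] F [ 0.28  0.29 -0.57] g 0.007339287210442517
[[0.554, -0.049, 0.831], [-0.023, -0.999, -0.044], [0.832, 0.005, -0.555]]
```

View pics/s1.png

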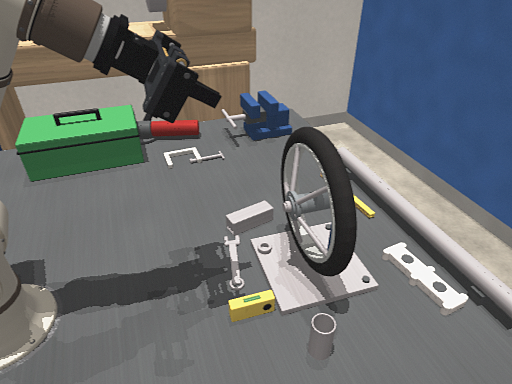

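View pics/t1.png

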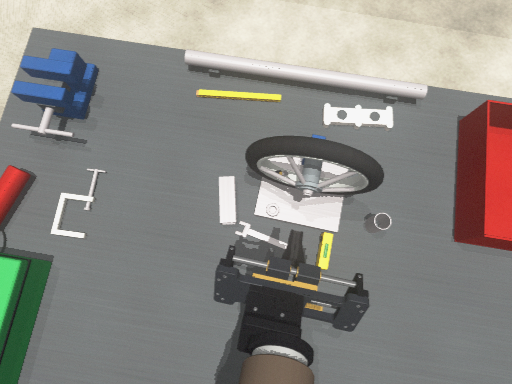

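```bash
cat > kin.py <<'E'
import numpy as np
from scipy.spatial.transform import Rotation as Ro
from scipy.optimize import least_squares
def fk(q,p):
    q=np.radians(q);h,a2,a3,e,L,r0,w=p
    Rz=lambda t:Ro.from_rotvec([0,0,t]);Ry=lambda t:Ro.from_rotvec([0,t,0]);Rx=lambda t:Ro.from_rotvec([t,0,0])
    R=Rz(q[0]);X=np.array([0,0,h])+R.apply([r0,0,0])
    R2=R*Ry(q[1]);X=X+R2.apply([0,0,a2])
    R3=R2*Ry(-q[2]);X=X+R3.apply([a3,0,e])
    R5=R3*Rx(SG*q[3])*Ry(-q[4]);X=X+R5.apply([L,0,w])
    R6=R5*Rx(SG6*q[5])
    M=R6.as_matrix() # x = tool z
    # at pitch0: tool x up(z), y right(-y)
    return X,np.c_[M[:,2],-M[:,1],M[:,0]]
SG=1;SG6=1
D=[([78.016,22.0857,.38986,-.0263,-68.411,-14.8194],[.2815177,.55735325,.18938894],[[.892484,-.451079,-.0008],[-.451079,-.892482,-.00173],[0,.00191,-1]]),
([30.2,-34.4,-53.7,46.,-34.4,27.4],[.4158,-.0458,.3777],[[.643,-.035,.765],[-.025,-.999,-.025],[.766,-.003,-.643]]),
([7.7,-25.8,-57.7,75.2,-9.2,9.3],[.4787,-.0295,.3901],[[0.554,-0.049,0.831],[-0.023,-0.999,-0.044],[0.832,0.005,-0.555]])]
def load():
    global SG,SG6
    best=None
    for SG in(1,-1):
        for SG6 in(1,-1):
            e=sum(np.abs(fk(q,[.3,.3,.3,0,.2,0,0])[1]-np.array(R)).sum() for q,x,R in D)
            if best is None or e<best[0]:best=(e,SG,SG6)
    e,SG,SG6=best
    pr=np.array([.3,.3,.35,.03,.25,0,0])
    s=least_squares(lambda p:np.r_[np.concatenate([(fk(q,p)[0]-x)/.001 for q,x,R in D]),(p-pr)/.3*[1,1,1,1,1,3,3]],pr)
    return s.x,best,s.fun
if __name__=="__main__":
    p,b,f=load();print(b,p.round(4),f.round(2))
E
python3 kin.py
```

```text
(np.float64(9.989343722671604), 1, -1) [-0.7851  0.1373 -0.8483  0.63   -0.0433  0.8991  0.1994] [-158.05   24.58   94.63  -49.15  101.9   -76.07   13.79 -102.69  -18.55
   -3.62   -0.54   -3.99    2.     -0.98    8.99    1.99]
```

```bash
sed -i 's/R6=R5\*Rx(SG6\*q\[5\])/R6=R5*Rx(SG6*(q[5]+OFF))/; s/^SG=1;SG6=1/SG=1;SG6=1;OFF=np.pi\/2/; s/global SG,SG6/global SG,SG6,OFF/; s/        for SG6 in(1,-1):/        for SG6,OFF in [(a,b) for a in(1,-1) for b in(np.pi\/2,-np.pi\/2)]:/; s/best=(e,SG,SG6)/best=(e,SG,SG6,OFF)/; s/e,SG,SG6=best/e,SG,SG6,OFF=best/' kin.py; python3 kin.py
```

```text
(np.float64(0.01231625359308382), -1, -1, -1.5707963267948966) [ 0.4205  0.737   0.5079 -0.0815  0.6453 -0.1272  0.0126] [-1.5654e+02  3.2720e+01  5.3000e+00  3.4400e+00 -4.9500e+00 -4.3500e+00
 -7.3000e-01  5.6200e+00 -9.5000e-01  4.0000e-01  1.4600e+00  5.3000e-01
 -3.7000e-01  1.3200e+00 -1.2700e+00  1.3000e-01]
```

```bash
sed -i 's/h,a2,a3,e,L,r0,w=p/h,a2,a3,e,L,r0,w,y0=p/; s/R.apply(\[r0,0,0\])/R.apply([r0,y0,0])/; s/0,.2,0,0\])\[1\]/0,.2,0,0,0])[1]/; s/.25,0,0\])$/.25,0,0,-.15])/; s/\[1,1,1,1,1,3,3\]/[1,1,1,1,1,9,9,1]/' kin.py; python3 kin.py
```

```text
(np.float64(0.01231625359308382), -1, -1, -1.5707963267948966) [-0.0887  0.5533  0.0247  0.2768  0.4738  0.1154  0.155  -0.1587] [-1.26 -0.57  8.65  5.97 -8.68 -6.51 -1.34  9.29 -2.13 -1.3   0.84 -1.08
  0.82  0.75  3.46  4.65 -0.03]
```

```bash
cat >> h.py <<'E'
import json
def log():
    s=r.sense();f=open("log.jsonl","a");f.write(json.dumps([s["joints"].tolist(),s["tcp_pos"].tolist(),s["ee_rot"].tolist()])+"\n");f.close()
E
python3 - <<'E'
from h import *
log();print(row([.52,-.06,.40],Rt(60,0)))
E
```

```text
[0.79, 0.75, 0.77, 0.09, -5.28, -0.04, 1]
```

>>> move_arm --motion '[0.3, 0.3, 0.3, 0, -1.3, 0, 1, 0.6, 0.5, 0.6, 0, -2.6, 0, 1, 0.8, 0.75, 0.77, 0, -4, 0, 1, 0.8, 0.75, 0.77, 0.1, -5.3, 0, 1, 0.8, 0.75, 0.77, 0.1, -5.3, 0, 1, 0.8, 0.75, 0.77, 0.1, -5.3, 0, 1]'

```text
time_s: 2.78
tcp_pos: [0.5182, -0.0551, 0.3996]
ee_rot: [[0.853, -0.034, 0.521], [-0.031, -0.999, -0.014], [0.521, -0.005, -0.854]]
wrist_force: [1.2, -1.3, 1.3]
gripper_width: 0.005
```

```bash
python3 - <<'E'
from h import *
log();st();print(row([.62,-.12,.48],Rt(60,0)))
E
```

```text
t 2.7833 j [ 18.4 -11.7 -19.9  12.9 -52.6  64.4] tcp [ 0.5182 -0.0551  0.3996] stand [-0.1085  0.0027  0.3996] F [ 1.16 -1.34  1.31] g 0.005233341439419637
[[0.853, -0.034, 0.521], [-0.031, -0.999, -0.014], [0.521, -0.005, -0.854]]
[3.27, 1.53, -0.37, -0.07, -0.28, 0.02, 1]
```

>>> move_arm --motion '[0.8, 0.4, -0.1, 0, 0, 0, 1, 1.6, 0.8, -0.2, 0, 0, 0, 1, 2.4, 1.2, -0.3, 0, 0, 0, 1, 3.2, 1.5, -0.3, 0, 2, 0, 1, 3.2, 1.5, -0.3, 0, 3, 1, 1, 3.2, 1.5, -0.3, 0, 3, 1, 1]'

```text
time_s: 3.28
tcp_pos: [0.6172, -0.1171, 0.4711]
ee_rot: [[0.686, -0.101, 0.72], [-0.115, -0.993, -0.029], [0.718, -0.063, -0.693]]
wrist_force: [-0.4, 0.8, -1.4]
gripper_width: 0.008
```

```bash
cat >> kin.py <<'E'
E
python3 - <<'E'
from h import *
log();st()
import kin
kin.D=kin.D[:2]+[tuple(json.loads(l)) for l in open("log.jsonl")]
p,b,f=kin.load();print(b,p.round(4),f.round(2))
E
```

```text
t 3.2833 j [  7.7  -6.8 -13.4  11.7 -38.4  68.7] tcp [ 0.6172 -0.1171  0.4711] stand [-0.0072 -0.0555  0.4711] F [-0.38  0.82 -1.4 ] g 0.007835373350698244
[[0.686, -0.101, 0.72], [-0.115, -0.993, -0.029], [0.718, -0.063, -0.693]]
(np.float64(0.005149811765847779), -1, -1, -1.5707963267948966) [ 0.0349  0.545   0.0329  0.1451  0.4624  0.179   0.1398 -0.155 ] [-3.960e+00  4.360e+00  1.058e+01  1.859e+01 -2.190e+00 -1.481e+01
 -8.980e+00 -6.000e-01  3.120e+00 -2.800e+00 -3.340e+00 -2.071e+01
 -6.920e+00  7.230e+00  2.183e+01 -8.800e-01  8.200e-01 -1.060e+00
  3.800e-01  7.100e-01  5.370e+00  4.200e+00 -2.000e-02]
```

```bash
cat > kin2.py <<'E'
import numpy as np,json
from scipy.spatial.transform import Rotation as Ro
from scipy.optimize import least_squares
Rz=lambda t:Ro.from_rotvec([0,0,t]);Ry=lambda t:Ro.from_rotvec([0,t,0]);Rx=lambda t:Ro.from_rotvec([t,0,0])
def rots(q):
    q=np.radians(q);R1=Rz(q[0]);R2=R1*Ry(q[1]);R3=R2*Ry(-q[2]);R4=R3*Rx(-q[3]);R5=R4*Ry(-q[4]);R6=R5*Rx(-q[5]-0+np.pi/2)
    return R1,R2,R3,R4,R5,R6
def basis(q):
    R1,R2,R3,R4,R5,R6=[R.as_matrix() for R in rots(q)]
    # h, r0,y0, a2x,a2z, a3x,a3z, L, w(z in R5)
    return np.c_[[0,0,1.],R1[:,0],R1[:,1],R2[:,0],R2[:,2],R3[:,0],R3[:,2],R5[:,0],R5[:,2]]
PR=np.array([.3,0,-.15,0,.4,.4,0,.25,0])
SG=np.array([.2,.03,.1,.05,.3,.3,.08,.15,.08])
def load():
    D=[([78.016,22.0857,.38986,-.0263,-68.411,-14.8194],[.2815177,.55735325,.18938894],0)]+[json.loads(l) for l in open("log.jsonl")]
    A=np.vstack([basis(d[0]) for d in D]+[np.diag(.003/SG)]);b=np.concatenate([d[1] for d in D]+[PR*.003/SG])
    p=np.linalg.lstsq(A,b,rcond=None)[0];return p,(A@p-b)[:3*len(D)]*1000
def fk(q,p):
    M=rots(q)[5].as_matrix();return basis(q)@p,np.c_[M[:,2],-M[:,1],M[:,0]]
LO=np.array([-179.83,-69.29,-61.27,-181.25,-171.15,-177.46]);HI=np.array([179.83,118.12,80.66,117.63,-9.14,177.46])
def ik(X,R,p,q0,w=1e-3):
    def res(q):
        x,M=fk(q,p);return np.r_[(x-X)/.001,Ro.from_matrix(M.T@R).as_rotvec()/.002,(q-q0)*w]
    s=least_squares(res,np.clip(q0,LO+.1,HI-.1),bounds=(LO,HI));return s.x,np.abs(s.fun[:6]).max()
if __name__=="__main__":
    p,e=load();print(p.round(4),e.round(1))
    for l in open("log.jsonl"):
        d=json.loads(l);print(np.abs(fk(d[0],p)[1]-np.array(d[2])).max().round(4))
E
python3 kin2.py
```

```text
[ 0.0596  0.1206 -0.1611  0.0572  0.4729  0.0767  0.1476  0.3989  0.1269] [  1.2  -0.6  -3.5  -0.2  -8.    0.4   8.9   4.2 -10.9 -10.3   6.7  14.1]
0.0
0.0
0.0
```

```bash
sed -i 's/R5\[:,0\],R5\[:,2\]\]/R5[:,0],R5[:,2],R4[:,1],R4[:,2]]/; s/.4,.4,0,.25,0\])/.4,.4,0,.25,0,0,0])/; s/.08,.15,.08\])/.08,.15,.08,.15,.08])/' kin2.py; python3 kin2.py
```

```text
[ 0.1525  0.0077 -0.012   0.0095  0.5605  0.397   0.0058  0.3434  0.0037
 -0.1484  0.0062] [ 0.5 -0.3 -0.1 -0.  -0.2 -0.1  0.1  0.2 -0.  -0.1  0.4  0.3]
0.0
0.0
0.0
```

```bash
sed -i 's/^SG=.*/SG=np.array([.2,.01,.01,.01,.3,.3,.01,.15,.01,.15,.01])/' kin2.py; python3 kin2.py; python3 - <<'E'
from h import *
import kin2
p,_=kin2.load()
rng=np.random.default_rng(0)
for beta in (0,15,25,40,50):
  for phi in(-60,0,60,95):
    X=wp(phi,.062,-.02);R=Rt(beta,0)
    out={}
    for k in range(12):
        for flip in(0,1):
            R2=R@np.diag([-1,-1,1]) if flip else R
            q0=rng.uniform([-60,-60,-60,-180,-90,-170],[60,60,60,117,-10,170])
            q,e=kin2.ik(X,R2,p,q0,0)
            if e<2: out[tuple(q.round(0))]=e
    print(beta,phi,[tuple(map(int,k)) for k in out])
E
```

```text
[ 0.1381  0.0306 -0.0632  0.0372  0.542   0.3106  0.0243  0.368   0.025
 -0.0998  0.0248] [ 2.4 -4.4 -0.4 -3.4 -4.9 -4.4  3.  -0.1 -0.1  2.2  1.2  4.9]
0.0
0.0
0.0
0 -60 []
0 0 []
0 60 []
0 95 []
15 -60 []
15 0 [(-16, 11, -57, -164, -53, 84), (-16, 11, -57, -164, -53, -96)]
15 60 [(-25, 17, -57, -155, -60, 83), (-25, 17, -57, -155, -60, -97)]
15 95 [(-27, 25, -61, -155, -72, -92), (-27, 25, -61, -155, -72, 88)]
25 -60 [(-6, 8, -53, -175, -36, -93), (-6, 8, -53, -175, -36, 87)]
25 0 [(-12, 4, -43, -157, -23, 73), (-12, 4, -43, -157, -23, -107)]
25 60 [(-20, 8, -44, -147, -30, 68), (-20, 8, -44, -147, -30, -112)]
25 95 [(-23, 14, -49, -151, -40, -104), (-23, 14, -49, -151, -40, 76)]
40 -60 []
40 0 []
40 60 []
40 95 []
50 -60 []
50 0 []
50 60 []
50 95 []
```

```bash
sed -i 's/\.003\/SG/.0002\/SG/g' kin2.py; python3 kin2.py; cat > q.py <<'E'
from h import *
import kin2
p,_=kin2.load()
rng=np.random.default_rng(0)
for beta in (0,15,25,35,45,55):
  for phi in(-60,0,60,95):
    X=wp(phi,.062,-.02);R=Rt(beta,0)
    out={}
    for k in range(12):
            q0=rng.uniform([-60,-60,-60,-180,-90,-170],[60,60,60,117,-10,170])
            q,e=kin2.ik(X,R,p,q0,0)
            if e<2: out[tuple(q.round(0))]=e
    print(beta,phi,[tuple(map(int,k)) for k in out])
E
python3 q.py
```

```text
[ 0.152   0.0083 -0.0115  0.009   0.5618  0.3969  0.0054  0.3441  0.0032
 -0.1488  0.0065] [ 0.5 -0.1 -0.   0.  -0.1  0.  -0.1  0.1 -0.2  0.   0.4  0.2]
0.0
0.0
0.0
0 -60 [(-26, 35, -61, -156, -95, -88)]
0 0 [(-35, 26, -55, -147, -82, -95)]
0 60 [(-42, 32, -52, -140, -85, -94)]
0 95 [(-43, 40, -52, -139, -92, -89)]
15 -60 [(-24, 13, -52, -153, -52, -101)]
15 0 [(-30, 7, -44, -138, -42, -116)]
15 60 [(-37, 13, -43, -133, -49, -115)]
15 95 [(-40, 20, -45, -135, -56, -107)]
25 -60 [(-19, 5, -40, -141, -24, -119)]
25 0 [(-16, 1, -30, -112, -14, -151)]
25 60 [(-27, 6, -32, -114, -24, -143)]
25 95 [(-32, 11, -36, -122, -32, -130)]
35 -60 []
35 0 []
35 60 []
35 95 []
45 -60 []
45 0 []
45 60 []
45 95 []
55 -60 [(14, 3, -46, 52, -11, 26)]
55 0 [(13, 1, -37, 26, -19, 53)]
55 60 [(6, 4, -37, 18, -15, 65)]
55 95 []
```

```bash
cat > plan.py <<'E'
from h import *
import kin2
p,_=kin2.load()
def path(qa,qb,n):
    return [qa+(qb-qa)*(i+1)/n for i in range(n)]
def rows(qs,s=None,g=1):
    s=s or r.sense();X0,R0=s["tcp_pos"],s["ee_rot"];out=[]
    for q in qs:
        X,R=kin2.fk(q,p);out.append([round(float(v),1 if i<3 else 1) for i,v in enumerate([*(R0.T@(X-X0)/.04),*(Ro.from_matrix(R0.T@R).as_rotvec(degrees=True)/5)])]+[g])
    return out
E
python3 - <<'E'
from plan import *
s=r.sense();F=np.diag([-1.,-1,1])
q0=s["joints"]
for X,b in (([-.16,0,.40],15),([-.12,.0,.42],15),([-.14,0,.34],15)):
    q,e=kin2.ik(s2w(X),Rt(b,0)@F,p,np.array([-30,7,-44,-138,-42,64.]),0);print(X,q.round(1),e)
    for qq in path(q0,q,8):
        x,R=kin2.fk(qq,p);w=w2s(x);print("   ",w.round(3),R[:,2].round(2),"back",w2s(x-.2*R[:,2]).round(3))
E
```

```text
[-0.16, 0, 0.4] [-10.3 -24.4 -35.7 -84.6  -9.1  -3.8] 25.46771194816728
    [-0.03  -0.042  0.443] [ 0.74  0.07 -0.67] back [-0.177 -0.063  0.576]
    [-0.05  -0.029  0.422] [ 0.77  0.15 -0.61] back [-0.204 -0.065  0.545]
    [-0.069 -0.017  0.409] [ 0.81  0.2  -0.54] back [-0.23  -0.064  0.517]
    [-0.086 -0.008  0.4  ] [ 0.86  0.22 -0.46] back [-0.256 -0.059  0.492]
    [-0.102 -0.003  0.394] [ 0.9   0.2  -0.38] back [-0.281 -0.051  0.471]
    [-0.118 -0.003  0.39 ] [ 0.94  0.15 -0.31] back [-0.305 -0.04   0.451]
    [-0.135 -0.006  0.385] [ 0.97  0.08 -0.25] back [-0.327 -0.028  0.434]
    [-0.152 -0.011  0.378] [ 0.98 -0.02 -0.21] back [-0.348 -0.015  0.42 ]
[-0.12, 0.0, 0.42] [-10.1 -20.3 -31.4 -85.6  -9.1  -2.9] 28.964403058940984
    [-0.025 -0.041  0.443] [ 0.74  0.08 -0.67] back [-0.172 -0.062  0.577]
    [-0.04  -0.026  0.424] [ 0.77  0.16 -0.61] back [-0.194 -0.064  0.547]
    [-0.054 -0.014  0.412] [ 0.82  0.21 -0.54] back [-0.215 -0.062  0.521]
    [-0.066 -0.005  0.406] [ 0.86  0.22 -0.46] back [-0.236 -0.056  0.497]
    [-0.077 -0.001  0.403] [ 0.9   0.21 -0.38] back 
[... 222 characters left out ...]
ck [-0.309 -0.016  0.437]
[-0.14, 0, 0.34] [-14.9 -20.3 -37.2 -97.2 -12.4  10.7] 1.1102230246251565e-12
    [-0.032 -0.043  0.43 ] [ 0.73  0.08 -0.68] back [-0.177 -0.065  0.566]
    [-0.054 -0.028  0.399] [ 0.75  0.17 -0.64] back [-0.203 -0.068  0.526]
    [-0.073 -0.014  0.377] [ 0.79  0.22 -0.57] back [-0.23  -0.065  0.491]
    [-0.09  -0.002  0.363] [ 0.84  0.24 -0.49] back [-0.255 -0.057  0.462]
    [-0.103  0.005  0.354] [ 0.89  0.22 -0.41] back [-0.279 -0.045  0.437]
    [-0.116  0.008  0.349] [ 0.93  0.16 -0.34] back [-0.3   -0.031  0.417]
    [-0.128  0.006  0.345] [ 0.95  0.07 -0.29] back [-0.318 -0.015  0.402]
    [-0.14 -0.    0.34] [ 0.97 -0.04 -0.26] back [-0.333 -0.     0.392]
```

```bash
python3 - <<'E'
from plan import *
s=r.sense();F=np.diag([-1.,-1,1])
q0=s["joints"]
for X,b in (([-.12,.045,.25],15),([-.12,.045,.25],8)):
    q,e=kin2.ik(s2w(X),Rt(b,0)@F,p,np.array([-30,7,-44,-138,-42,64.]),0);print(X,b,q.round(1),e)
    for qq in path(q0,q,10):
        x,R=kin2.fk(qq,p);w=w2s(x);print("   ",w.round(3),R[:,2].round(2),"back",w2s(x-.2*R[:,2]).round(3))
E
```

```text
[-0.12, 0.045, 0.25] 15 [ -30.8   -4.   -54.7 -136.7  -42.5   63.2] 1.1102230246251565e-13
    [-0.047 -0.05   0.379] [ 0.64  0.08 -0.76] back [-0.175 -0.07   0.532]
    [-0.091 -0.03   0.305] [ 0.59  0.19 -0.78] back [-0.207 -0.074  0.462]
    [-0.131  0.001  0.25 ] [ 0.57  0.31 -0.76] back [-0.242 -0.065  0.403]
    [-0.162  0.038  0.215] [ 0.58  0.4  -0.71] back [-0.275 -0.046  0.357]
    [-0.18   0.075  0.198] [ 0.63  0.46 -0.63] back [-0.302 -0.021  0.323]
    [-0.184  0.104  0.196] [ 0.71  0.47 -0.53] back [-0.321  0.006  0.303]
    [-0.174  0.12   0.206] [ 0.8   0.42 -0.44] back [-0.33   0.03   0.293]
    [-0.156  0.116  0.221] [ 0.88  0.31 -0.35] back [-0.33   0.047  0.292]
    [-0.136  0.091  0.237] [ 0.94  0.16 -0.29] back [-0.323  0.053  0.296]
    [-0.12   0.045  0.25 ] [ 0.97 -0.04 -0.26] back [-0.313  0.045  0.302]
[-0.12, 0.045, 0.25] 8 [ -36.7    5.   -61.3 -140.4  -62.5   74.9] 5.606487723085418
    [-0.059 -0.055  0.355] [ 0.6   0.07 -0.8 ] back [-0.177 -0.074  0.515]
    [-0.119 -0.033  0.263] [ 0.49  0.21 -0.85] back [-0.215 -0.078  0.432]
    [-0.175  0.008  0.199] [ 0.43  0.36 -0.83] back [-0.258 -0.067  0.365]
    [-0.218  0.06   0.163] [ 0.42  0.5  -0.76] back [-0.299 -0.042  0.315]
    [-0.24   0.112  0.154] [ 0.48  0.59 -0.65] back [-0.331 -0.01   0.283]
    [-0.238  0.153  0.165] [ 0.58  0.63 -0.51] back [-0.35   0.023  0.268]
    [-0.215  0.172  0.188] [ 0.72  0.58 -0.38] back [-0.354  0.05   0.265]
    [-0.179  0.16   0.217] [ 0.85  0.45 -0.27] back [-0.346  0.064  0.27 ]
    [-0.142  0.116  0.241] [ 0.95  0.24 -0.19] back [-0.331  0.062  0.278]
    [-0.118  0.042  0.256] [ 0.99 -0.03 -0.15] back [-0.315  0.041  0.285]
```

```bash
cat >> plan.py <<'E'
def show(rs): print("["+", ".join(", ".join(f"{v:g}" for v in x) for x in rs)+"]")
E
python3 - <<'E'
from plan import *
s=r.sense();F=np.diag([-1.,-1,1]);q0=s["joints"]
q,e=kin2.ik(s2w([-.12,.045,.25]),Rt(15,0)@F,p,np.array([-30,7,-44,-138,-42,64.]),0)
P=path(q0,q,30);Rp=s["ee_rot"]
for a in P:
    R=kin2.fk(a,p)[1];print(np.degrees(Ro.from_matrix(Rp.T@R).magnitude()).round(1),end=" ");Rp=R
print();show(rows(P[:18]))
np.save("qt.npy",q)
E
```

```text
5.7 5.7 5.7 5.8 5.8 5.8 5.8 5.9 5.9 5.9 5.9 6.0 6.0 6.0 6.0 6.0 6.1 6.1 6.1 6.1 6.1 6.1 6.2 6.2 6.2 6.2 6.2 6.2 6.3 6.3 
[-0.8, 0.1, 0.3, 0.3, -0.5, 1, 1, -1.6, 0.1, 0.6, 0.6, -1, 1.9, 1, -2.4, 0.1, 0.9, 0.9, -1.5, 3, 1, -3.1, 0, 1.1, 1.2, -1.9, 4, 1, -3.8, -0.1, 1.2, 1.5, -2.3, 5, 1, -4.5, -0.2, 1.4, 1.7, -2.7, 6.1, 1, -5.1, -0.4, 1.5, 2, -3.1, 7.2, 1, -5.7, -0.6, 1.5, 2.3, -3.4, 8.3, 1, -6.2, -0.9, 1.6, 2.5, -3.7, 9.4, 1, -6.7, -1.1, 1.6, 2.8, -4, 10.5, 1, -7.1, -1.4, 1.6, 3, -4.2, 11.6, 1, -7.5, -1.7, 1.6, 3.3, -4.4, 12.8, 1, -7.8, -2, 1.6, 3.5, -4.6, 13.9, 1, -8, -2.3, 1.6, 3.8, -4.7, 15.1, 1, -8.2, -2.5, 1.6, 4.1, -4.8, 16.3, 1, -8.3, -2.8, 1.6, 4.3, -4.9, 17.4, 1, -8.3, -3.1, 1.6, 4.6, -4.9, 18.6, 1, -8.3, -3.3, 1.6, 4.8, -4.9, 19.8, 1]
```

>>> move_arm --motion '[-0.8, 0.1, 0.3, 0.3, -0.5, 1, 1, -1.6, 0.1, 0.6, 0.6, -1, 1.9, 1, -2.4, 0.1, 0.9, 0.9, -1.5, 3, 1, -3.1, 0, 1.1, 1.2, -1.9, 4, 1, -3.8, -0.1, 1.2, 1.5, -2.3, 5, 1, -4.5, -0.2, 1.4, 1.7, -2.7, 6.1, 1, -5.1, -0.4, 1.5, 2, -3.1, 7.2, 1, -5.7, -0.6, 1.5, 2.3, -3.4, 8.3, 1, -6.2, -0.9, 1.6, 2.5, -3.7, 9.4, 1, -6.7, -1.1, 1.6, 2.8, -4, 10.5, 1, -7.1, -1.4, 1.6, 3, -4.2, 11.6, 1, -7.5, -1.7, 1.6, 3.3, -4.4, 12.8, 1, -7.8, -2, 1.6, 3.5, -4.6, 13.9, 1, -8, -2.3, 1.6, 3.8, -4.7, 15.1, 1, -8.2, -2.5, 1.6, 4.1, -4.8, 16.3, 1, -8.3, -2.8, 1.6, 4.3, -4.9, 17.4, 1, -8.3, -3.1, 1.6, 4.6, -4.9, 18.6, 1, -8.3, -3.3, 1.6, 4.8, -4.9, 19.8, 1]'

```text
time_s: 4.78
tcp_pos: [0.4487, 0.053, 0.1971]
ee_rot: [[0.144, -0.694, 0.706], [-0.831, 0.303, 0.467], [-0.538, -0.653, -0.532]]
wrist_force: [0.4, -0.2, -0.8]
gripper_width: 0.008
```

```bash
python3 - <<'E'
from plan import *
log();st();p,e=kin2.load();import plan;plan.p=p;print(p.round(4),e.round(1))
s=r.sense();F=np.diag([-1.,-1,1])
q,e=kin2.ik(s2w([-.12,.045,.25]),Rt(15,0)@F,p,np.array([-30,7,-44,-138,-42,64.]),0);print(q.round(1))
show(rows(path(s["joints"],q,14)))
E
```

```text
t 4.7833 j [-15.9  -5.7 -36.  -74.1 -41.9  61.5] tcp [0.4487 0.053  0.1971] stand [-0.1821  0.1081  0.1971] F [ 0.38 -0.22 -0.77] g 0.008420172403044272
[[0.144, -0.694, 0.706], [-0.831, 0.303, 0.467], [-0.538, -0.653, -0.532]]
[ 0.1606 -0.     -0.     -0.      0.5649  0.4218  0.      0.3387  0.
 -0.1598 -0.    ] [ 0. -0. -0. -0. -0. -0.  0. -0. -0.  0. -0.  0.  0. -0.  0.]
[ -33.1   -6.3  -50.7 -128.4  -39.4   54.6]
[-0.1, -0, 0.1, 0.5, -0, 0.9, 1, -0.2, -0.1, 0.1, 0.9, -0.1, 1.9, 1, -0.2, -0.2, 0.2, 1.4, -0.1, 2.8, 1, -0.3, -0.4, 0.2, 1.9, -0.1, 3.7, 1, -0.3, -0.5, 0.2, 2.4, -0.1, 4.6, 1, -0.3, -0.7, 0.2, 3, -0.1, 5.5, 1, -0.2, -0.9, 0.2, 3.5, -0.1, 6.5, 1, -0.2, -1.1, 0.2, 4.1, -0.1, 7.4, 1, -0.1, -1.3, 0.1, 4.6, -0.2, 8.3, 1, 0.1, -1.5, 0.1, 5.2, -0.2, 9.1, 1, 0.2, -1.7, -0, 5.8, -0.2, 10, 1, 0.4, -2, -0.1, 6.5, -0.2, 10.9, 1, 0.6, -2.2, -0.3, 7.1, -0.2, 11.8, 1, 0.9, -2.4, -0.4, 7.7, -0.2, 12.6, 1]
```

>>> move_arm --motion '[-0.1, 0, 0.1, 0.5, 0, 0.9, 1, -0.2, -0.1, 0.1, 0.9, -0.1, 1.9, 1, -0.2, -0.2, 0.2, 1.4, -0.1, 2.8, 1, -0.3, -0.4, 0.2, 1.9, -0.1, 3.7, 1, -0.3, -0.5, 0.2, 2.4, -0.1, 4.6, 1, -0.3, -0.7, 0.2, 3, -0.1, 5.5, 1, -0.2, -0.9, 0.2, 3.5, -0.1, 6.5, 1, -0.2, -1.1, 0.2, 4.1, -0.1, 7.4, 1, -0.1, -1.3, 0.1, 4.6, -0.2, 8.3, 1, 0.1, -1.5, 0.1, 5.2, -0.2, 9.1, 1, 0.2, -1.7, 0, 5.8, -0.2, 10, 1, 0.4, -2, -0.1, 6.5, -0.2, 10.9, 1, 0.6, -2.2, -0.3, 7.1, -0.2, 11.8, 1, 0.9, -2.4, -0.4, 7.7, -0.2, 12.6, 1, 0.9, -2.4, -0.4, 7.7, -0.2, 12.6, 1, 0.9, -2.4, -0.4, 7.7, -0.2, 12.6, 1]'

```text
time_s: 6.12
tcp_pos: [0.5089, -0.0122, 0.2491]
ee_rot: [[-0.261, 0.033, 0.965], [0.007, 0.999, -0.033], [-0.965, -0.002, -0.261]]
wrist_force: [0.3, 0.8, -0.6]
gripper_width: 0.005
```

```bash
python3 - <<'E'
from plan import *
log();st()
F=np.diag([-1.,-1,1])
q=r.sense()["joints"]
for b in(15,10,5):
  for x in(-.1,-.02):
    for phi in(-65,-45,-20,0,20,45,70,90):
      for turn in (0,.5,1):
        qq,e=kin2.ik(wp(phi,.062,x),Rt(b,phi*turn)@F,p,q,0)
        if turn==.5 or e>1:print(b,x,phi,turn,qq.round(0),round(e,2))
cv2.imwrite("pics/s2.png",imaging.capture("side"));cv2.imwrite("pics/t2.png",imaging.capture("top"))
E
```

```text
t 6.1167 j [ -33.1   -6.1  -50.5 -128.1  -39.4   54.4] tcp [ 0.5089 -0.0122  0.2491] stand [-0.1194  0.0453  0.2491] F [ 0.3   0.82 -0.56] g 0.004659580631548044
[[-0.261, 0.033, 0.965], [0.007, 0.999, -0.033], [-0.965, -0.002, -0.261]]
15 -0.1 -65 0.5 [ -31.    7.  -61. -155.  -56.  114.] 13.86
15 -0.1 -65 1 [ -30.    8.  -61. -161.  -61.  149.] 39.79
15 -0.1 -45 0.5 [ -33.    4.  -60. -149.  -53.  100.] 0.0
15 -0.1 -45 1 [ -31.    4.  -61. -156.  -55.  126.] 16.14
15 -0.1 -20 0.5 [ -36.   -2.  -51. -133.  -43.   71.] 0.0
15 -0.1 0 0.5 [ -38.   -2.  -47. -123.  -42.   51.] 0.0
15 -0.1 20 0.5 [ -41.   -0.  -44. -116.  -46.   38.] 0.0
15 -0.1 45 0.5 [ -47.    5.  -43. -112.  -54.   27.] 0.0
15 -0.1 70 0.5 [ -51.   13.  -43. -111.  -62.   21.] 0.0
15 -0.1 90 0.5 [ -54.   20.  -43. -111.  -68.   19.] 0.0
15 -0.02 -65 0.5 [ -22.   17.  -58. -167.  -62.  120.] 0.0
15 -0.02 -65 1 [ -16.   24.  -61. -179.  -79.  156.] 12.03
15 -0.02 -45 0.5 [ -26.   11.  -53. -158.  -51.  103.] 0.0
15 -0.02 -20 0.5 [ -30.    7.  -45. -143.  -42.   78.] 0.0
15 -0.02 0 0.5 [ -32.    6.  -41. -132.  -40.   58.
[... 1832 characters left out ...]
.  -70.   74.] 0.0
5 -0.1 20 0.5 [ -50.   13.  -54. -128.  -70.   62.] 0.0
5 -0.1 45 0.5 [ -53.   18.  -52. -124.  -74.   51.] 0.0
5 -0.1 70 0.5 [ -55.   25.  -52. -122.  -79.   44.] 0.0
5 -0.1 90 0.5 [ -56.   32.  -52. -122.  -83.   40.] 0.0
5 -0.02 -65 0.5 [ -28.   28.  -58. -157.  -82.  121.] 0.0
5 -0.02 -45 0.5 [ -30.   22.  -56. -153.  -74.  107.] 0.0
5 -0.02 -20 0.5 [ -34.   18.  -52. -146.  -68.   89.] 0.0
5 -0.02 0 0.5 [ -37.   17.  -49. -141.  -65.   75.] 0.0
5 -0.02 20 0.5 [ -40.   17.  -47. -137.  -65.   62.] 0.0
5 -0.02 45 0.5 [ -43.   21.  -45. -133.  -68.   50.] 0.0
5 -0.02 70 0.5 [ -46.   26.  -45. -131.  -73.   40.] 0.0
5 -0.02 90 0.5 [ -47.   31.  -45. -130.  -77.   34.] 0.0
```

View pics/s2.png

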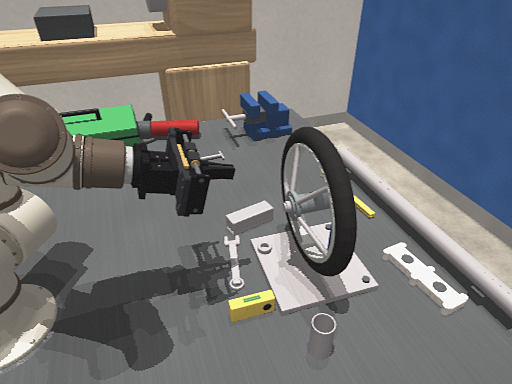

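View pics/t2.png

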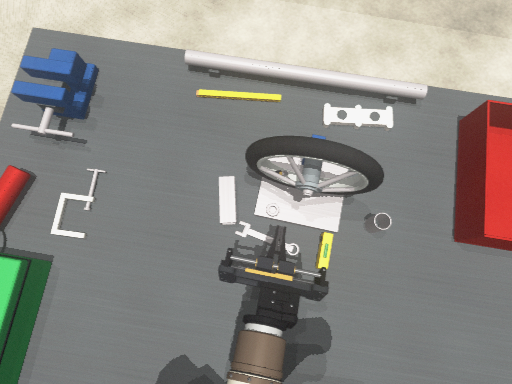

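```bash
cat >> plan.py <<'E'
F=np.diag([-1.,-1,1])
def rr(pts,b=15,g=1):
    s=r.sense();out=[]
    for ph,rho,x in pts: 
        v=row(wp(ph,rho,x),Rt(b,0)@F,g,s);out.append([round(a,2) for a in v])
    show(out)
E
python3 - <<'E'
from plan import *
rr([(-64,.062,-.11),(-64,.062,-.09),(-64,.062,-.07),(-64,.062,-.05),(-64,.062,-.03),(-64,.062,-.016)])
E
```

```text
[0.83, 0.27, 0.47, 0.05, -0.02, 0.04, 1, 0.7, 0.26, 0.95, 0.05, -0.02, 0.04, 1, 0.57, 0.26, 1.43, 0.05, -0.02, 0.04, 1, 0.44, 0.26, 1.91, 0.05, -0.02, 0.04, 1, 0.31, 0.26, 2.4, 0.05, -0.02, 0.04, 1, 0.22, 0.25, 2.73, 0.05, -0.02, 0.04, 1]
```

>>> move_arm --motion '[0.4, 0.1, 0.2, 0, 0, 0, 1, 0.83, 0.26, 0.47, 0.05, 0, 0, 1, 0.7, 0.26, 0.95, 0.05, 0, 0, 1, 0.57, 0.26, 1.43, 0.05, 0, 0, 1, 0.44, 0.26, 1.91, 0.05, 0, 0, 1, 0.44, 0.26, 1.91, 0.05, 0, 0, 1, 0.44, 0.26, 1.91, 0.05, 0, 0, 1]'

```text
time_s: 6.8
tcp_pos: [0.5792, -0.0033, 0.212]
ee_rot: [[-0.261, 0.034, 0.965], [0.005, 0.999, -0.034], [-0.965, -0.004, -0.261]]
wrist_force: [0.7, 0.4, 0.5]
gripper_width: 0.001
```

```bash
cat >> plan.py <<'E'
def look(k):
    a=imaging.capture("side");b=imaging.capture("top");cv2.imwrite(f"pics/s{k}.png",a);cv2.imwrite(f"pics/t{k}.png",b)
    a=cv2.resize(a[110:290,200:375],None,fx=3.3,fy=3.3,interpolation=cv2.INTER_CUBIC);cv2.imwrite(f"pics/sz{k}.png",a)
    b=cv2.resize(b[130:230,235:395],None,fx=5,fy=5,interpolation=cv2.INTER_CUBIC);cv2.imwrite(f"pics/tz{k}.png",b)
E
python3 - <<'E'
from plan import *
st();look(3)
rr([(-64,.062,-.03),(-64,.062,-.016)])
E
```

```text
t 6.8 j [ -29.4   10.3  -52.1 -145.2  -51.1   74.3] tcp [ 0.5792 -0.0033  0.212 ] stand [-0.0495  0.0568  0.212 ] F [0.73 0.43 0.49] g 0.0010081787796493537
[[-0.261, 0.034, 0.965], [0.005, 0.999, -0.034], [-0.965, -0.004, -0.261]]
[-0.14, -0.03, 0.5, 0.02, -0.03, 0.05, 1, -0.23, -0.03, 0.84, 0.02, -0.03, 0.05, 1]
```

View pics/sz3.png

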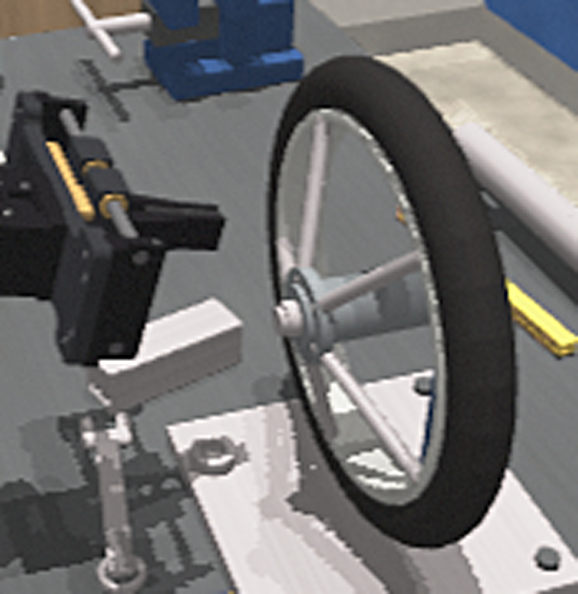

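View pics/tz3.png

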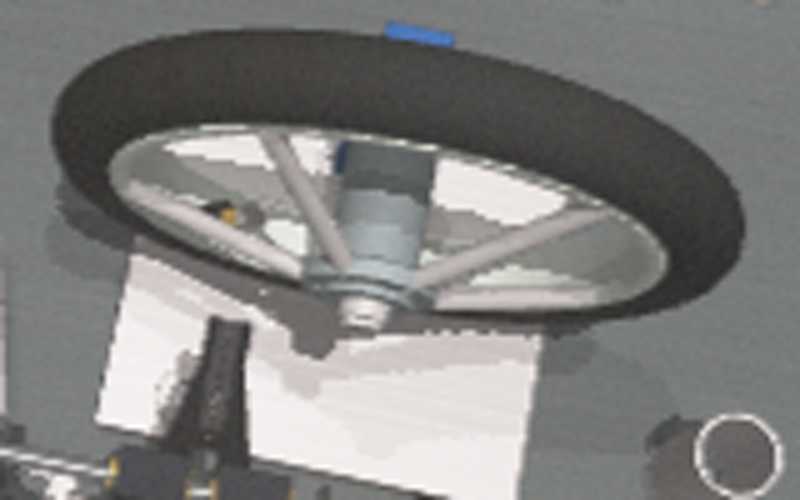

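```bash
python3 - <<'E'
from plan import *
s=r.sense();x=s["tcp_pos"];R=s["ee_rot"]
print("top",(proj("top",x)-[235,130]+.5)*5,"side",(proj("side",x)-[200,110]+.5)*3.3)
for w in(-.0075,.0075):
  print("top",(proj("top",x+w*R[:,1])-[235,130]+.5)*5,"side x±9.5",(proj("side",x+w/.0075*.0095*R[:,0])-[200,110]+.5)*3.3)
E
```

```text
top [240.6876213  266.08104431] side [262.04317063 230.56895272]
top [258.32426592 269.53607352] side x±9.5 [266.2849428  217.45531902]
top [223.06802339 262.62935457] side x±9.5 [257.85295468 243.52319801]
```

```bash
python3 - <<'E'
from plan import *
for a,b in(((266.7,181),(281.4,194.4)),):
    X,e=tri(a,b);print(X,w2s(X),e)
st();look(4)
E
```

```text
[ 0.55143474 -0.00427545  0.21491002] [-0.07722585  0.05480041  0.21491002] 0.0015371276986832884
t 6.9 j [ -29.5   10.2  -52.2 -145.1  -51.1   74.3] tcp [ 0.5779 -0.0034  0.2121] stand [-0.0508  0.0567  0.2121] F [-0.45  0.24 -1.11] g 0.00383013813828478
[[-0.261, 0.035, 0.965], [0.006, 0.999, -0.035], [-0.965, -0.004, -0.261]]
```

View pics/tz4.png

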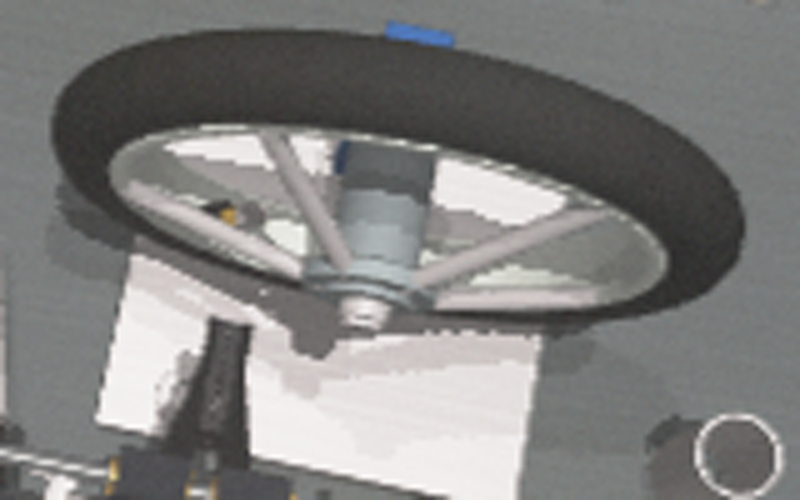

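```bash
python3 - <<'E'
from plan import *
print(proj("side",np.array([.2815,.5574,.1894])),proj("side",np.array([.4787,-.0295,.3901])),proj("top",np.array([.4787,-.0295,.3901])))
print(proj("side",np.array([.5089,-.0122,.2491])),proj("top",np.array([.5089,-.0122,.2491])))
a=cv2.imread("pics/side0.png")[20:140,60:190];cv2.imwrite("pics/c0.png",cv2.resize(a,None,fx=5,fy=5,interpolation=cv2.INTER_CUBIC))
E
```

```text
[115.54115518 108.40199002] [233.18341511 108.46841635] [297.85327083 219.41539526]
[248.27665613 172.46583921] [283.19856875 212.86062883]
```

View pics/c0.png

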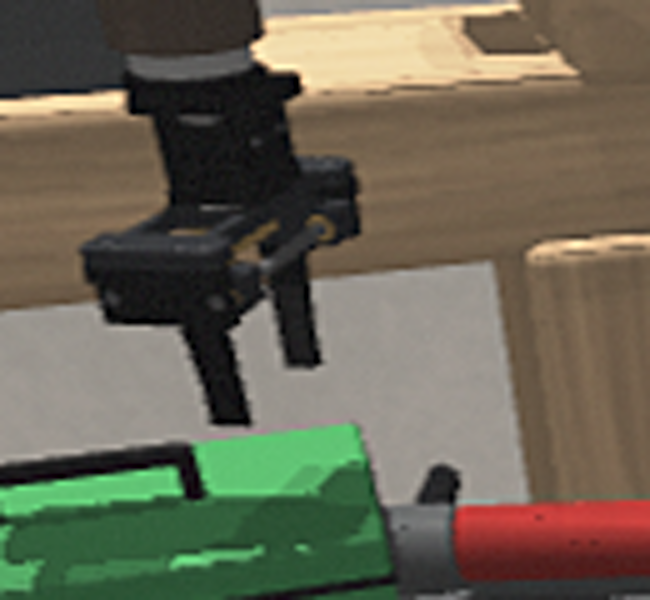

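```bash
python3 - <<'E'
from plan import *
for u,v in((190,440),(190,455),(190,470),(232,322)):
    print((u,v),w2s(onz("top",u/5+235,v/5+130,.225)).round(4))
a=cv2.imread("pics/t4.png")[180:290,210:330];cv2.imwrite("pics/c4.png",cv2.resize(a,None,fx=5.5,fy=5.5,interpolation=cv2.INTER_CUBIC))
a=cv2.imread("pics/s4.png")[110:240,170:300];cv2.imwrite("pics/c5.png",cv2.resize(a,None,fx=4.5,fy=4.5,interpolation=cv2.INTER_CUBIC))
E
```

```text
(190, 440) [-0.1297  0.0624  0.225 ]
(190, 455) [-0.1357  0.0612  0.225 ]
(190, 470) [-0.1416  0.0601  0.225 ]
(232, 322) [-0.0787  0.0549  0.225 ]
```

View pics/c4.png

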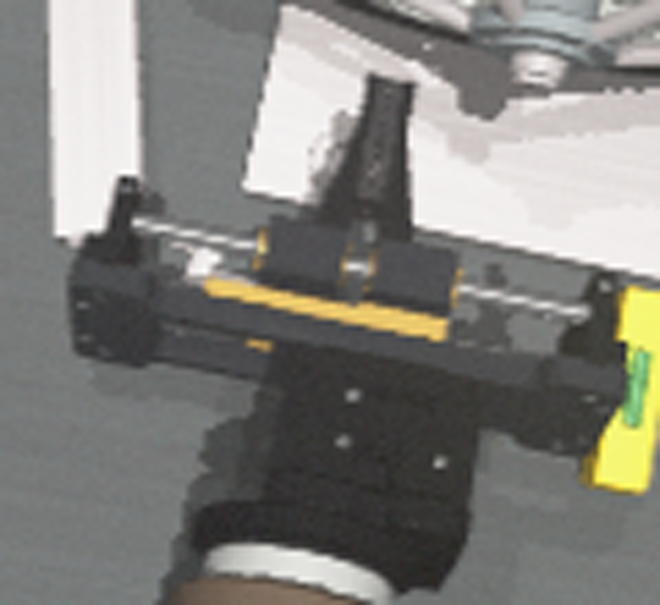

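View pics/c5.png

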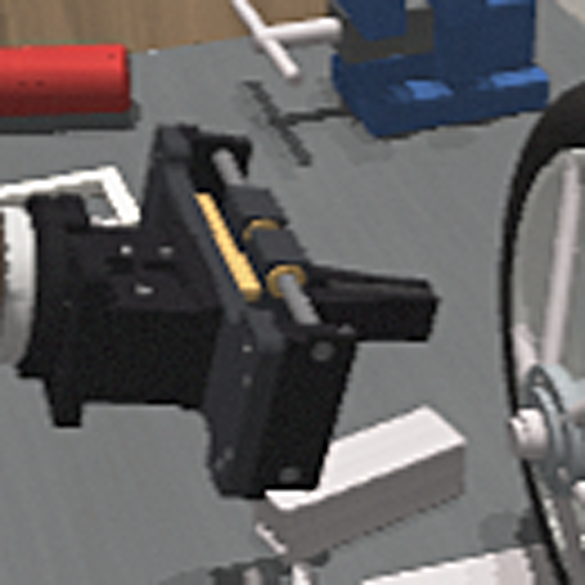

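```bash
python3 - <<'E'
from plan import *
rr([(-66,.053,-.05),(-66,.053,-.035),(-66,.053,-.02),(-66,.053,0.)])
for ph in(-66,-30,0,40,90):
    q,e=kin2.ik(wp(ph,.053,0),Rt(15,0)@F,p,r.sense()["joints"],0);print(ph,q.round(0),e<.01)
E
```

```text
[0.14, -0.2, 0.06, 0.01, -0.02, 0.05, 1, 0.04, -0.2, 0.42, 0.01, -0.02, 0.05, 1, -0.06, -0.2, 0.78, 0.01, -0.02, 0.05, 1, -0.19, -0.2, 1.27, 0.01, -0.02, 0.05, 1]
-66 [ -27.   15.  -47. -148.  -50.   75.] True
-30 [ -29.   10.  -43. -141.  -44.   67.] True
0 [ -31.    9.  -40. -135.  -41.   61.] True
40 [ -35.   12.  -38. -131.  -44.   60.] True
90 [ -39.   19.  -41. -133.  -52.   67.] True
```

>>> move_arm --motion '[0.14, -0.2, 0.06, 0, 0, 0, 1, 0.04, -0.2, 0.42, 0, 0, 0, 1, -0.06, -0.2, 0.78, 0, 0, 0, 1, -0.14, -0.2, 1.05, 0, 0, 0, 1, -0.19, -0.2, 1.27, 0, 0, 0, 1, -0.19, -0.2, 1.27, 0, 0, 0, 1]'

```text
time_s: 7.5
tcp_pos: [0.6299, -0.0143, 0.2067]
ee_rot: [[-0.26, 0.037, 0.965], [0.006, 0.999, -0.037], [-0.966, -0.004, -0.26]]
wrist_force: [0.3, 0.8, -0.4]
gripper_width: 0.005
```

```bash
python3 - <<'E'
from plan import *
st();look(5)
E
```

```text
t 7.5 j [ -27.    15.   -46.8 -148.1  -50.    75.2] tcp [ 0.6299 -0.0143  0.2067] stand [0.0016 0.0478 0.2067] F [ 0.3   0.84 -0.44] g 0.004589432979248403
[[-0.26, 0.037, 0.965], [0.006, 0.999, -0.037], [-0.966, -0.004, -0.26]]
```

View pics/sz5.png

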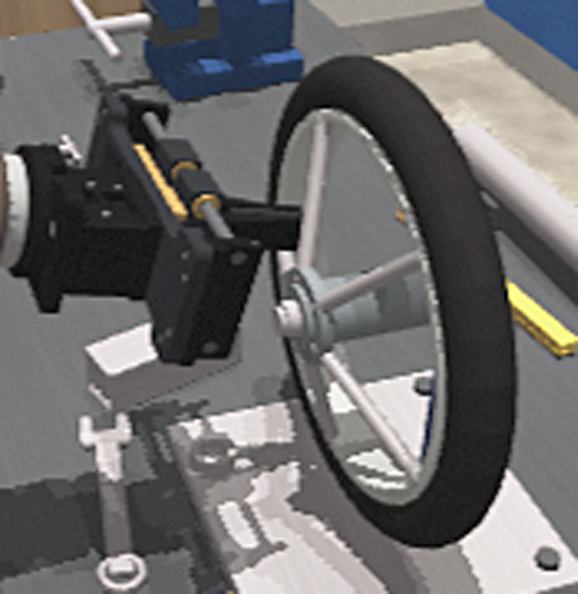

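View pics/tz5.png

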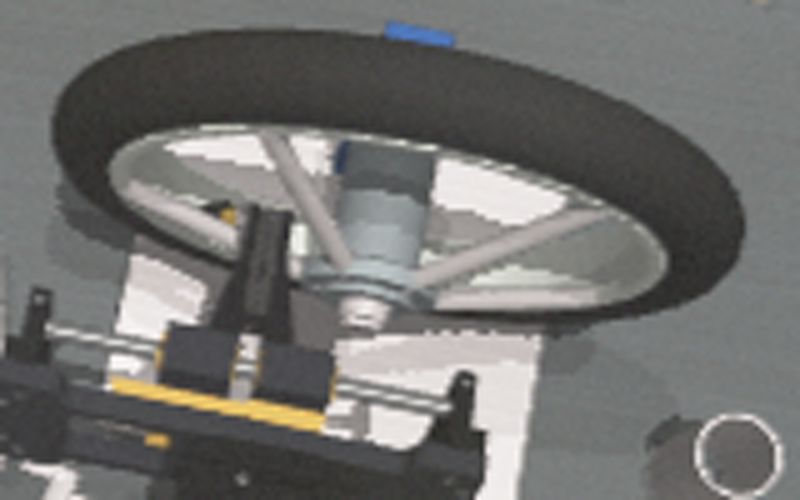

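```bash
python3 - <<'E'
from plan import *
rr([(a,.053,0) for a in np.arange(-61,-19,5)])
E
```

```text
[-0.12, -0.06, -0.02, 0.02, -0.03, 0.05, 1, -0.21, -0.12, -0.05, 0.02, -0.03, 0.05, 1, -0.3, -0.19, -0.07, 0.02, -0.03, 0.05, 1, -0.38, -0.26, -0.1, 0.02, -0.03, 0.05, 1, -0.46, -0.35, -0.12, 0.02, -0.03, 0.05, 1, -0.53, -0.44, -0.14, 0.02, -0.03, 0.05, 1, -0.59, -0.54, -0.15, 0.02, -0.03, 0.05, 1, -0.64, -0.64, -0.17, 0.02, -0.03, 0.05, 1, -0.69, -0.74, -0.18, 0.02, -0.03, 0.05, 1]
```

>>> move_arm --motion '[-0.12, -0.06, -0.02, 0, 0, 0, 1, -0.21, -0.12, -0.05, 0, 0, 0, 1, -0.3, -0.19, -0.07, 0, 0, 0, 1, -0.38, -0.26, -0.1, 0, 0, 0, 1, -0.46, -0.35, -0.12, 0, 0, 0, 1, -0.53, -0.44, -0.14, 0, 0, 0, 1, -0.59, -0.54, -0.15, 0, 0, 0, 1, -0.64, -0.64, -0.17, 0, 0, 0, 1, -0.69, -0.74, -0.18, 0, 0, 0, 1]'

```text
time_s: 8.35
tcp_pos: [0.6273, -0.0432, 0.2352]
ee_rot: [[-0.261, 0.036, 0.965], [0.006, 0.999, -0.035], [-0.965, -0.004, -0.261]]
wrist_force: [-1.6, 3.7, -3.3]
gripper_width: 0.005
```

```bash
python3 - <<'E'
from plan import *
st();look(6)
E
```

```text
t 8.35 j [ -29.3    9.6  -41.4 -138.7  -42.    64.7] tcp [ 0.6273 -0.0432  0.2352] stand [1.000e-04 1.880e-02 2.352e-01] F [-1.61  3.68 -3.31] g 0.004687657978525198
[[-0.261, 0.036, 0.965], [0.006, 0.999, -0.035], [-0.965, -0.004, -0.261]]
```

View pics/sz6.png

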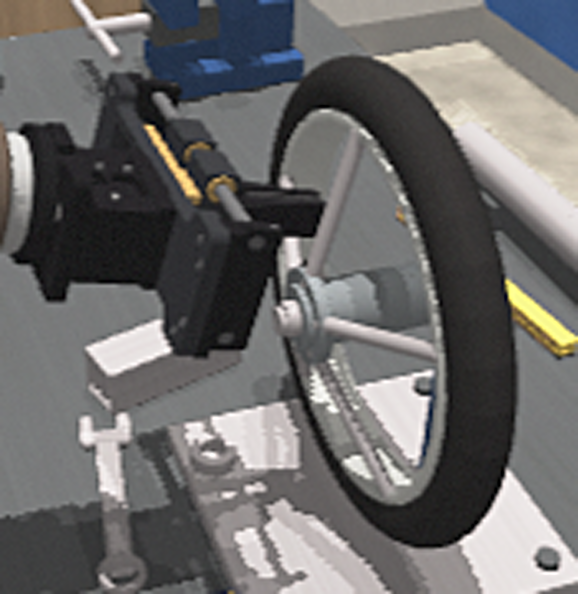

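View pics/tz6.png

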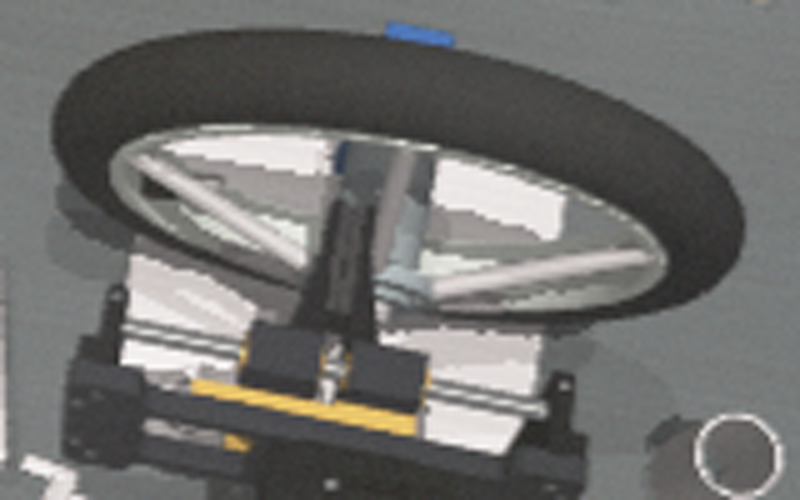

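```bash
python3 - <<'E'
from plan import *
rr([(a,.053,0) for a in (-15,-10,-5,0,5,10,14)])
E
```

```text
[0.04, -0.1, -0.03, -0, 0.03, 0.05, 1, 0.02, -0.21, -0.04, -0, 0.03, 0.05, 1, 0, -0.33, -0.04, -0, 0.03, 0.05, 1, -0, -0.44, -0.04, -0, 0.03, 0.05, 1, 0, -0.56, -0.04, -0, 0.03, 0.05, 1, 0.02, -0.67, -0.04, -0, 0.03, 0.05, 1, 0.04, -0.76, -0.03, -0, 0.03, 0.05, 1]
```

>>> move_arm --motion '[0.04, -0.1, -0.03, 0, 0, 0, 1, 0.02, -0.21, -0.04, 0, 0, 0, 1, 0, -0.33, -0.04, 0, 0, 0, 1, 0, -0.44, -0.04, 0, 0, 0, 1, 0, -0.56, -0.04, 0, 0, 0, 1, 0.02, -0.67, -0.04, 0, 0, 0, 1, 0.04, -0.76, -0.03, 0, 0, 0, 1, 0.04, -0.76, -0.03, 0, 0, 0, 1, 0.02, -0.66, -0.04, 0, 0, 0, 1, 0.02, -0.56, -0.04, 0, 0, 0, 1, 0.1, -0.56, -0.4, 0, 0, 0, 1, 0.2, -0.56, -0.8, 0, 0, 0, 1, 0.35, -0.56, -1.4, 0, 0, 0, 1, 0.5, -0.56, -2, 0, 0, 0, 1, 0.5, -0.56, -2.2, 0, 0, 0, 1, 0.5, -0.56, -2.2, 0, 0, 0, 1]'

```text
time_s: 9.78
tcp_pos: [0.5362, -0.0631, 0.2414]
ee_rot: [[-0.255, 0.039, 0.966], [0.004, 0.999, -0.039], [-0.967, -0.006, -0.255]]
wrist_force: [1.3, -0.3, -0.3]
gripper_width: 0.009
```

```bash
python3 - <<'E'
from plan import *
st();look(7)
E
```

```text
t 9.7833 j [ -38.5    0.2  -46.6 -124.7  -43.9   54.8] tcp [ 0.5362 -0.0631  0.2414] stand [-0.0902 -0.0045  0.2414] F [ 1.3  -0.35 -0.26] g 0.008527840830530344
[[-0.255, 0.039, 0.966], [0.004, 0.999, -0.039], [-0.967, -0.006, -0.255]]
```

View pics/sz7.png

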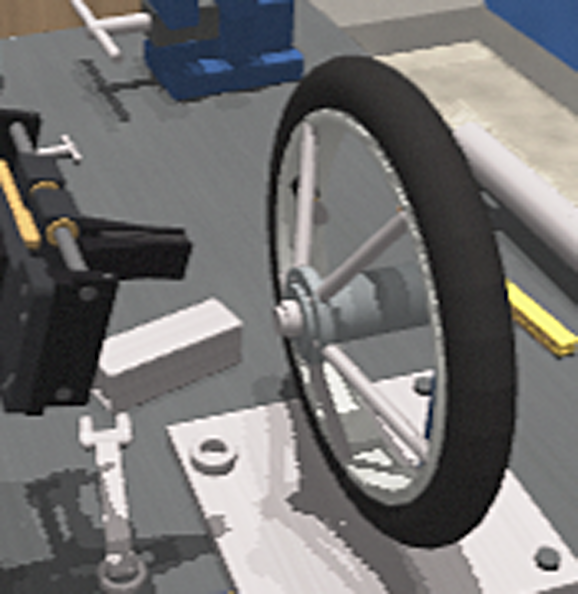

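View pics/tz7.png

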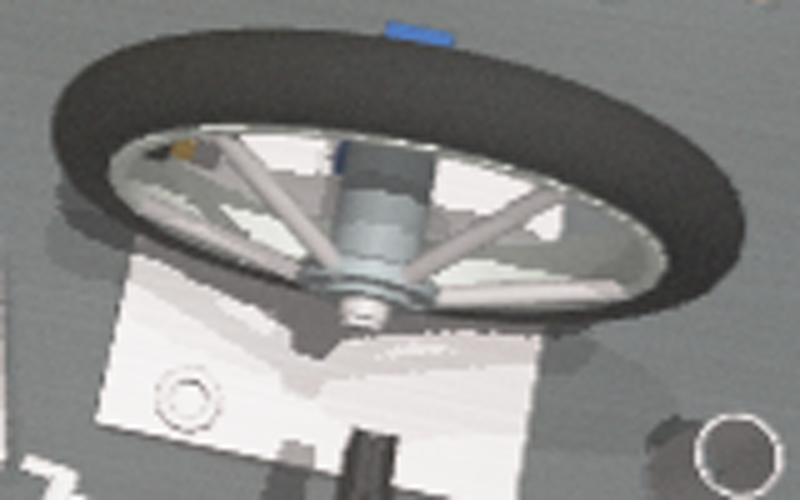

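```bash
python3 - <<'E'
from fit import *
a=lambda *p:z((200,110),3.3,p);b=lambda *p:z((235,130),5,p)
S=[("side",0,a(307,140),a(303,260)),("side",1,a(400,222),a(325,290)),("side",2,a(332,352),a(415,455)),
("top",0,b(230,145),b(330,255)),("top",1,b(550,198),b(418,270))]
pts=[("top",-.062,b(364,315)),("side",-.062,a(282,318)),("top",-.004,b(184,152),.096)]
run(S,pts,288)
E
```

```text
O [ 6.263e-01 -6.180e-02  1.000e-04] yaw -2.56 th 282.48
[ 0.79 -0.49 -0.29 -0.88  0.42 -2.05  0.74 -0.21 -0.35 -0.09 -0.5   1.65
 -0.99  0.35 -0.99 -0.47  0.11 -0.71]
```

```bash
python3 - <<'E'
from plan import *
rr([(-70,.055,-.09),(-70,.055,-.07),(-70,.055,-.04),(-70,.055,-.02),(-70,.055,-.001)])
E
```

```text
[0.93, 1.43, 0.19, -0.02, 0.05, 0.06, 1, 0.8, 1.43, 0.68, -0.02, 0.05, 0.06, 1, 0.61, 1.43, 1.4, -0.02, 0.05, 0.06, 1, 0.48, 1.43, 1.88, -0.02, 0.05, 0.06, 1, 0.36, 1.43, 2.34, -0.02, 0.05, 0.06, 1]
```

>>> move_arm --motion '[0.3, 0.5, 0, 0, 0, 0, 1, 0.6, 1, 0.1, 0, 0, 0, 1, 0.93, 1.43, 0.19, 0, 0, 0, 1, 0.93, 1.43, 0.19, 0, 0, 0, 1, 0.8, 1.43, 0.68, 0, 0, 0, 1, 0.7, 1.43, 1.04, 0, 0, 0, 1, 0.61, 1.43, 1.4, 0, 0, 0, 1, 0.54, 1.43, 1.64, 0, 0, 0, 1, 0.48, 1.43, 1.88, 0, 0, 0, 1, 0.42, 1.43, 2.1, 0, 0, 0, 1, 0.36, 1.43, 2.34, 0, 0, 0, 1, 0.36, 1.43, 2.34, 0, 0, 0, 1]'

```text
time_s: 10.88
tcp_pos: [0.629, -0.0106, 0.2044]
ee_rot: [[-0.253, 0.038, 0.967], [0.004, 0.999, -0.039], [-0.967, -0.006, -0.253]]
wrist_force: [0.2, -0.5, -0.4]
gripper_width: 0.006
```

```bash
python3 - <<'E'
from plan import *
st();look(8)
rr([(a,.053,0) for a in list(np.arange(-64,14,4.5))+[14]])
E
```

```text
t 10.8833 j [ -26.7   15.8  -47.8 -149.5  -51.8   76.9] tcp [ 0.629  -0.0106  0.2044] stand [0.0005 0.0515 0.2044] F [ 0.17 -0.47 -0.45] g 0.005675507525775596
[[-0.253, 0.038, 0.967], [0.004, 0.999, -0.039], [-0.967, -0.006, -0.253]]
[-0.12, -0.11, 0, -0.01, 0.05, 0.06, 1, -0.2, -0.16, -0.02, -0.01, 0.05, 0.06, 1, -0.29, -0.22, -0.04, -0.01, 0.05, 0.06, 1, -0.37, -0.28, -0.07, -0.01, 0.05, 0.06, 1, -0.44, -0.35, -0.09, -0.01, 0.05, 0.06, 1, -0.51, -0.42, -0.1, -0.01, 0.05, 0.06, 1, -0.58, -0.51, -0.12, -0.01, 0.05, 0.06, 1, -0.63, -0.59, -0.14, -0.01, 0.05, 0.06, 1, -0.68, -0.68, -0.15, -0.01, 0.05, 0.06, 1, -0.73, -0.78, -0.16, -0.01, 0.05, 0.06, 1, -0.76, -0.87, -0.17, -0.01, 0.05, 0.06, 1, -0.79, -0.97, -0.18, -0.01, 0.05, 0.06, 1, -0.81, -1.07, -0.18, -0.01, 0.05, 0.06, 1, -0.82, -1.18, -0.19, -0.01, 0.05, 0.06, 1, -0.83, -1.28, -0.19, -0.01, 0.05, 0.06, 1, -0.83, -1.39, -0.19, -0.01, 0.05, 0.06, 1, -0.82, -1.49, -0.18, -0.01, 0.05, 0.06, 1, -0.8, -1.59, -0.18, -0.01, 0.05, 0.06, 1, -0.79, -1.62, -0.18, -0.01, 0.05, 0.06, 1]
```

View pics/sz8.png

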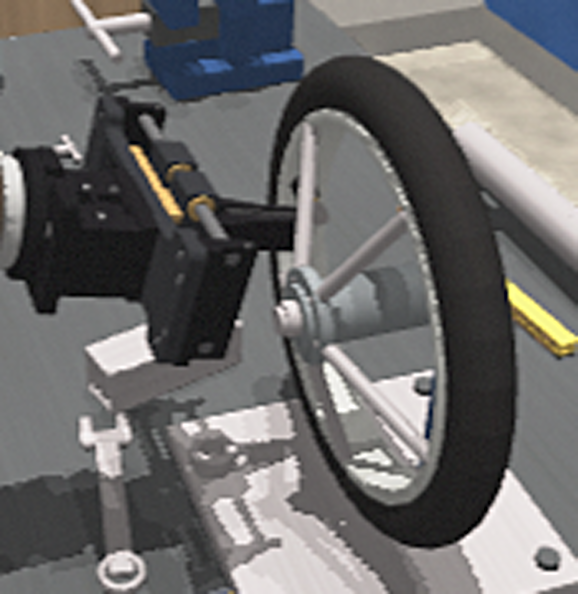

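View pics/tz8.png

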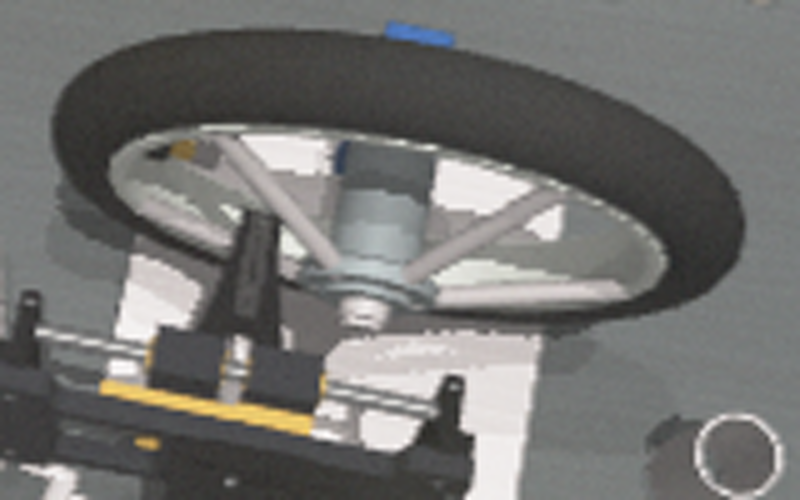

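>>> move_arm --motion '[-0.12, -0.11, 0, 0, 0, 0, 1, -0.2, -0.16, -0.02, 0, 0, 0, 1, -0.29, -0.22, -0.04, 0, 0, 0, 1, -0.37, -0.28, -0.07, 0, 0, 0, 1, -0.44, -0.35, -0.09, 0, 0, 0, 1, -0.51, -0.42, -0.1, 0, 0, 0, 1, -0.58, -0.51, -0.12, 0, 0, 0, 1, -0.63, -0.59, -0.14, 0, 0, 0, 1, -0.68, -0.68, -0.15, 0, 0, 0, 1, -0.73, -0.78, -0.16, 0, 0, 0, 1, -0.76, -0.87, -0.17, 0, 0, 0, 1, -0.79, -0.97, -0.18, 0, 0, 0, 1, -0.81, -1.07, -0.18, 0, 0, 0, 1, -0.82, -1.18, -0.19, 0, 0, 0, 1, -0.83, -1.28, -0.19, 0, 0, 0, 1, -0.83, -1.39, -0.19, 0, 0, 0, 1, -0.82, -1.49, -0.18, 0, 0, 0, 1, -0.8, -1.57, -0.18, 0, 0, 0, 1, -0.79, -1.62, -0.18, 0, 0, 0, 1, -0.79, -1.62, -0.18, 0, 0, 0, 1]'

```text
time_s: 12.65
tcp_pos: [0.6264, -0.0757, 0.2369]
ee_rot: [[-0.254, 0.039, 0.966], [0.005, 0.999, -0.039], [-0.967, -0.005, -0.254]]
wrist_force: [-1.3, 1.8, -0.7]
gripper_width: 0.003
```

```bash
python3 - <<'E'
from plan import *
st();look(9)
rr([(8,.053,0),(4,.053,-.005),(4,.053,-.03),(4,.053,-.06),(4,.055,-.1)])
E
```

```text
t 12.65 j [ -32.8    9.8  -39.2 -133.3  -42.4   60.7] tcp [ 0.6264 -0.0757  0.2369] stand [ 0.0004 -0.0137  0.2369] F [-1.25  1.83 -0.73] g 0.0025080025360344955
[[-0.254, 0.039, 0.966], [0.005, 0.999, -0.039], [-0.967, -0.005, -0.254]]
[-0.01, 0.15, -0.01, -0.03, 0.06, 0.06, 1, 0.01, 0.25, -0.14, -0.03, 0.06, 0.06, 1, 0.17, 0.25, -0.74, -0.03, 0.06, 0.06, 1, 0.36, 0.24, -1.47, -0.03, 0.06, 0.06, 1, 0.57, 0.24, -2.45, -0.03, 0.06, 0.06, 1]
```

View pics/tz9.png

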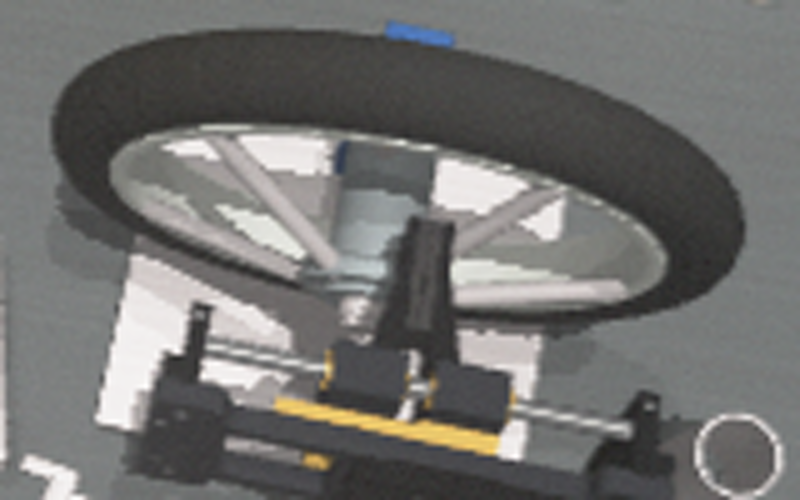

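>>> move_arm --motion '[-0.01, 0.15, -0.01, 0, 0, 0, 1, 0.01, 0.25, -0.14, 0, 0, 0, 1, 0.09, 0.25, -0.44, 0, 0, 0, 1, 0.17, 0.25, -0.74, 0, 0, 0, 1, 0.27, 0.25, -1.1, 0, 0, 0, 1, 0.36, 0.25, -1.47, 0, 0, 0, 1, 0.45, 0.25, -1.95, 0, 0, 0, 1, 0.57, 0.25, -2.45, 0, 0, 0, 1, 0.57, 0.25, -2.45, 0, 0, 0, 1, 0.57, 0.25, -2.45, 0, 0, 0, 1]'

```text
time_s: 13.58
tcp_pos: [0.5251, -0.0616, 0.2404]
ee_rot: [[-0.253, 0.041, 0.967], [0.004, 0.999, -0.041], [-0.968, -0.007, -0.253]]
wrist_force: [1.1, -0.1, 0.3]
gripper_width: 0.004
```

```bash
python3 - <<'E'
from plan import *
st();look(10)
a=cv2.imread("pics/s10.png")[135:265,278:342];cv2.imwrite("pics/a1.png",cv2.resize(a[:65],None,fx=9,fy=9,interpolation=cv2.INTER_CUBIC));cv2.imwrite("pics/a2.png",cv2.resize(a[65:],None,fx=9,fy=9,interpolation=cv2.INTER_CUBIC))
a=cv2.imread("pics/t10.png")[150:200,250:375];cv2.imwrite("pics/a3.png",cv2.resize(a[:,:65],None,fx=12,fy=12,interpolation=cv2.INTER_CUBIC));cv2.imwrite("pics/a4.png",cv2.resize(a[:,60:],None,fx=12,fy=12,interpolation=cv2.INTER_CUBIC))
E
```

```text
t 13.5833 j [ -39.6   -0.7  -47.9 -124.   -44.8   54.8] tcp [ 0.5251 -0.0616  0.2404] stand [-0.1014 -0.0035  0.2404] F [ 1.08 -0.08  0.29] g 0.003957625916780135
[[-0.253, 0.041, 0.967], [0.004, 0.999, -0.041], [-0.968, -0.007, -0.253]]
```

View pics/a1.png

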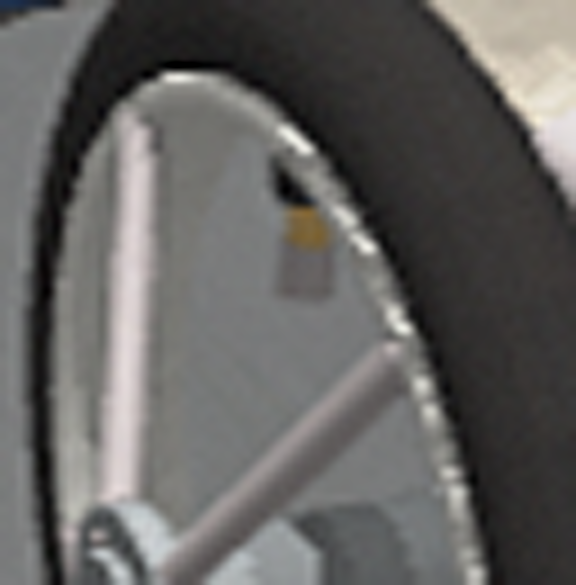

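View pics/a2.png

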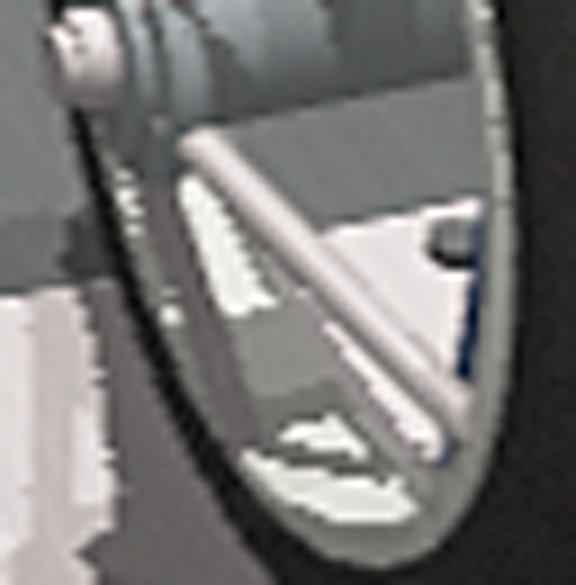

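View pics/a3.png

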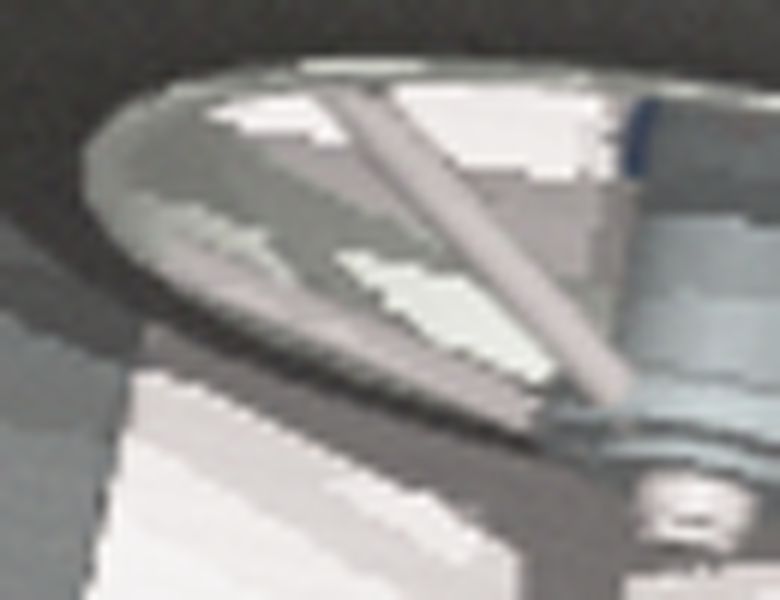

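View pics/a4.png

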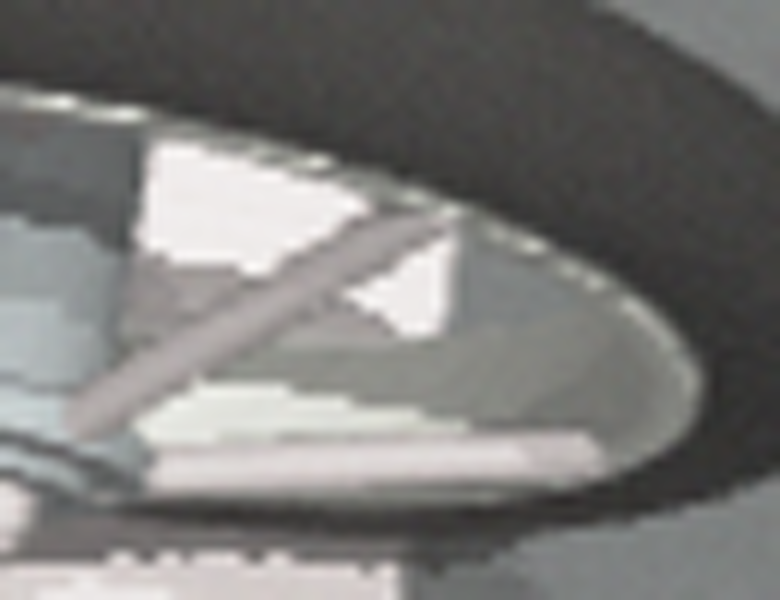

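```bash
cat > f10.py <<'E'
from fit import *
a1=lambda *p:z((278,135),9,p);a2=lambda *p:z((278,200),9,p);a3=lambda *p:z((250,150),12,p);a4=lambda *p:z((310,150),12,p)
S=[("side",4,a1(137,130),a1(122,490)),("side",0,a1(390,360),a1(180,560)),("side",1,a2(200,145),a2(455,400)),
("top",4,a3(355,100),a3(605,385)),("top",0,a4(430,220),a4(90,415)),("top",1,a4(155,470),a4(580,450))]
pts=[("top",-.062,a3(690,530)),("side",-.062,a2(62,68))]
x=run(S,pts,354)
import h
print("cap end angle/rho:",h.pol("side",*a1(305,298),-.004),"brass",h.pol("side",*a1(310,228),-.004))
for c in("side","top"):
    run([s for s in S if s[0]==c],[q for q in pts if q[0]==c],354)
E
python3 f10.py
```

```text
O [ 6.267e-01 -6.210e-02  4.000e-04] yaw -2.34 th 351.84
[ 0.45 -0.01 -0.76 -0.49 -0.04  0.08 -0.23  0.3   0.06  0.86  0.26 -0.03
 -0.16  1.01 -0.5  -0.19  0.38 -0.29]
cap end angle/rho: (np.float64(352.33361154004757), np.float64(0.07398139730819663)) brass (np.float64(353.1820550108718), np.float64(0.09064816664598904))
O [ 0.6271 -0.0612 -0.    ] yaw -2.3 th 351.53
[ 0.49  0.1  -0.56 -0.11 -0.22 -0.24 -0.5  -0.27 -0.   -0.21]
O [ 0.6268 -0.0611 -0.    ] yaw -2.18 th 353.54
[-0.23 -0.23  0.06  0.27  0.18 -0.04 -0.37  0.96 -0.    0.03]
```

```bash
python3 - <<'E'
from plan import *
rr([(-1,.053,-.07),(-1,.053,-.04),(-1,.053,-.02),(-1,.053,-.0),(4,.053,0),(8,.053,0),(12,.053,0)])
E
```

```text
[-0.13, 0.12, 0.74, -0.04, 0.07, 0.06, 1, -0.32, 0.12, 1.47, -0.04, 0.07, 0.06, 1, -0.45, 0.12, 1.95, -0.04, 0.07, 0.06, 1, -0.58, 0.12, 2.44, -0.04, 0.07, 0.06, 1, -0.57, 0.01, 2.44, -0.04, 0.07, 0.06, 1, -0.56, -0.08, 2.44, -0.04, 0.07, 0.06, 1, -0.55, -0.18, 2.44, -0.04, 0.07, 0.06, 1]
```

>>> move_arm --motion '[-0.05, 0.12, 0.35, 0, 0, 0, 1, -0.13, 0.12, 0.74, 0, 0, 0, 1, -0.23, 0.12, 1.1, 0, 0, 0, 1, -0.32, 0.12, 1.47, 0, 0, 0, 1, -0.45, 0.12, 1.95, 0, 0, 0, 1, -0.52, 0.12, 2.2, 0, 0, 0, 1, -0.58, 0.12, 2.44, 0, 0, 0, 1, -0.57, 0.01, 2.44, 0, 0, 0, 1, -0.56, -0.08, 2.44, 0, 0, 0, 1, -0.55, -0.13, 2.44, 0, 0, 0, 1, -0.55, -0.13, 2.44, 0, 0, 0, 1]'

```text
time_s: 14.6
tcp_pos: [0.6255, -0.0717, 0.237]
ee_rot: [[-0.253, 0.041, 0.967], [0.004, 0.999, -0.041], [-0.968, -0.006, -0.253]]
wrist_force: [-0.5, 0.6, 0.4]
gripper_width: 0.005
```

```bash
python3 - <<'E'
from plan import *
st();q=w2s(r.sense()["tcp_pos"]);print(np.degrees(np.arctan2(-q[1],q[2]-.185)),np.hypot(q[1],q[2]-.185))
rr([(a,.053,0) for a in (13,16,18,20,21.5,22.5)])
E
```

```text
t 14.6 j [ -32.5    9.7  -39.7 -134.2  -42.6   61.6] tcp [ 0.6255 -0.0717  0.237 ] stand [-0.0006 -0.0097  0.237 ] F [-0.49  0.62  0.44] g 0.005425941907127381
[[-0.253, 0.041, 0.967], [0.004, 0.999, -0.041], [-0.968, -0.006, -0.253]]
10.578136273771731 0.05286296048951012
[0, -0.06, 0.02, -0.05, 0.07, 0.06, 1, 0.02, -0.12, 0.02, -0.05, 0.07, 0.06, 1, 0.03, -0.17, 0.03, -0.05, 0.07, 0.06, 1, 0.05, -0.21, 0.03, -0.05, 0.07, 0.06, 1, 0.06, -0.24, 0.03, -0.05, 0.07, 0.06, 1, 0.07, -0.26, 0.04, -0.05, 0.07, 0.06, 1]
```

>>> move_arm --motion '[0, -0.06, 0.02, 0, 0, 0, 1, 0.02, -0.12, 0.02, 0, 0, 0, 1, 0.03, -0.17, 0.03, 0, 0, 0, 1, 0.05, -0.21, 0.03, 0, 0, 0, 1, 0.06, -0.24, 0.03, 0, 0, 0, 1, 0.07, -0.26, 0.03, 0, 0, 0, 1, 0.07, -0.26, 0.03, 0, 0, 0, 1]'

```text
time_s: 15.18
tcp_pos: [0.6254, -0.0822, 0.2338]
ee_rot: [[-0.253, 0.041, 0.967], [0.004, 0.999, -0.041], [-0.967, -0.006, -0.253]]
wrist_force: [-1.8, 2.6, 0.9]
gripper_width: 0.005
```

```bash
python3 - <<'E'
from plan import *
st();q=w2s(r.sense()["tcp_pos"]);print(np.degrees(np.arctan2(-q[1],q[2]-.185)),np.hypot(q[1],q[2]-.185))
rr([(14,.053,0),(8,.053,0),(8,.053,-.03),(8,.053,-.06),(8,.055,-.1)])
E
```

```text
t 15.1833 j [ -33.7   10.3  -39.2 -132.8  -43.1   60.8] tcp [ 0.6254 -0.0822  0.2338] stand [-0.0003 -0.0202  0.2338] F [-1.83  2.6   0.91] g 0.004826986729375219
[[-0.253, 0.041, 0.967], [0.004, 0.999, -0.041], [-0.967, -0.006, -0.253]]
22.481320116457677 0.05280125555385438
[-0.07, 0.18, -0.01, -0.05, 0.07, 0.06, 1, -0.09, 0.32, -0.02, -0.05, 0.07, 0.06, 1, 0.1, 0.32, -0.74, -0.05, 0.07, 0.06, 1, 0.29, 0.32, -1.47, -0.05, 0.07, 0.06, 1, 0.49, 0.31, -2.45, -0.05, 0.07, 0.06, 1]
```

>>> move_arm --motion '[-0.03, 0.09, 0, 0, 0, 0, 1, -0.07, 0.18, -0.01, 0, 0, 0, 1, -0.08, 0.25, -0.05, 0, 0, 0, 1, 0, 0.3, -0.4, 0, 0, 0, 1, 0.1, 0.32, -0.74, 0, 0, 0, 1, 0.2, 0.32, -1.1, 0, 0, 0, 1, 0.29, 0.32, -1.47, 0, 0, 0, 1, 0.39, 0.32, -1.95, 0, 0, 0, 1, 0.49, 0.31, -2.45, 0, 0, 0, 1, 0.49, 0.31, -2.45, 0, 0, 0, 1, 0.49, 0.31, -2.45, 0, 0, 0, 1]'

```text
time_s: 16.1
tcp_pos: [0.5254, -0.0657, 0.2401]
ee_rot: [[-0.252, 0.042, 0.967], [0.004, 0.999, -0.043], [-0.968, -0.007, -0.252]]
wrist_force: [0.4, -0.7, -0.2]
gripper_width: 0.009
```

```bash
python3 - <<'E'
from plan import *
st();look(11)
a=cv2.imread("pics/s11.png")[135:265,278:342];cv2.imwrite("pics/b1.png",cv2.resize(a[:65],None,fx=9,fy=9,interpolation=cv2.INTER_CUBIC));cv2.imwrite("pics/b2.png",cv2.resize(a[65:],None,fx=9,fy=9,interpolation=cv2.INTER_CUBIC))
a=cv2.imread("pics/t11.png")[150:200,250:375];cv2.imwrite("pics/b3.png",cv2.resize(a[:,:65],None,fx=12,fy=12,interpolation=cv2.INTER_CUBIC));cv2.imwrite("pics/b4.png",cv2.resize(a[:,60:],None,fx=12,fy=12,interpolation=cv2.INTER_CUBIC))
E
```

```text
t 16.1 j [ -40.1   -0.4  -47.6 -123.6  -45.1   54.6] tcp [ 0.5254 -0.0657  0.2401] stand [-0.1009 -0.0076  0.2401] F [ 0.44 -0.65 -0.22] g 0.008793273960064556
[[-0.252, 0.042, 0.967], [0.004, 0.999, -0.043], [-0.968, -0.007, -0.252]]
```

View pics/b1.png

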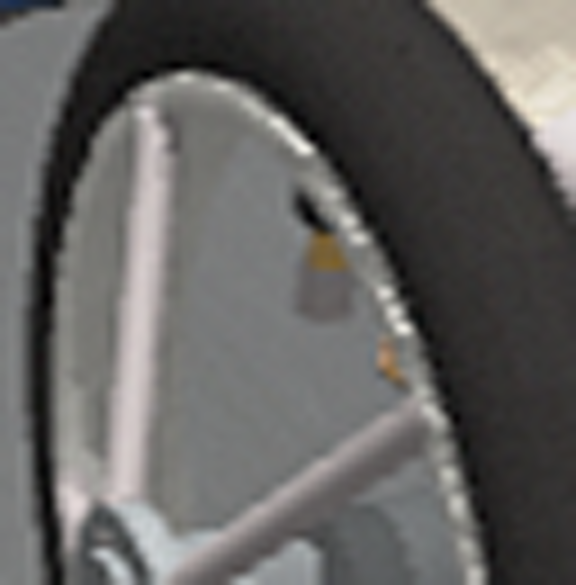

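View pics/b2.png

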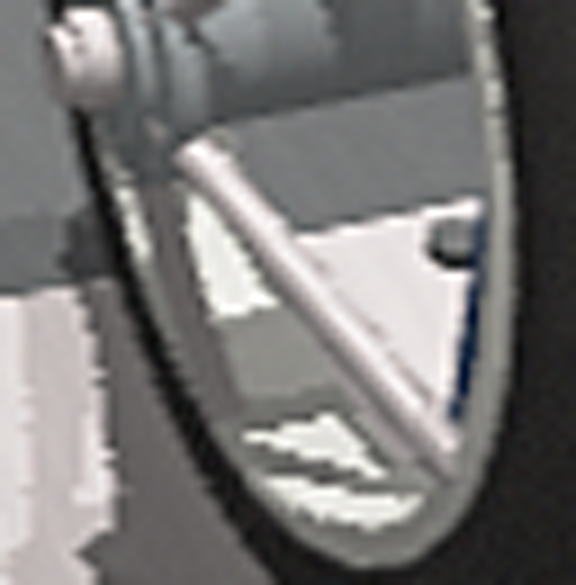

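View pics/b3.png

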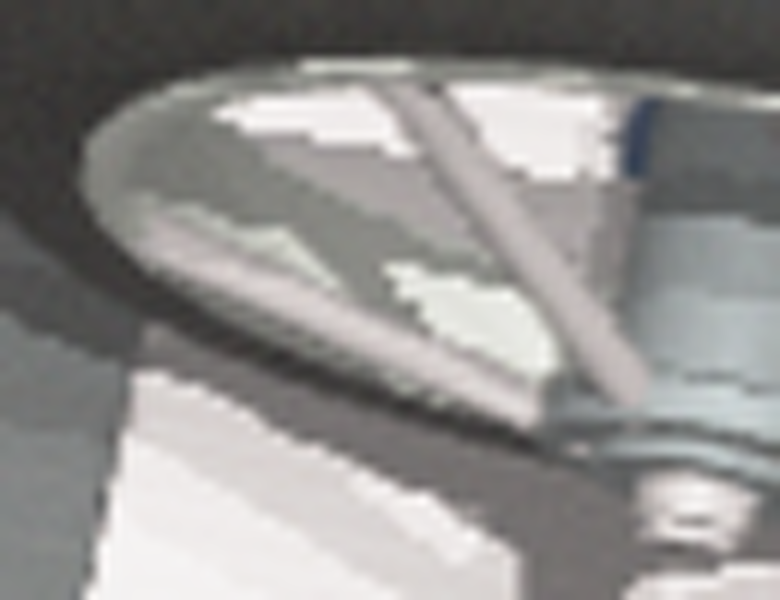

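View pics/b4.png

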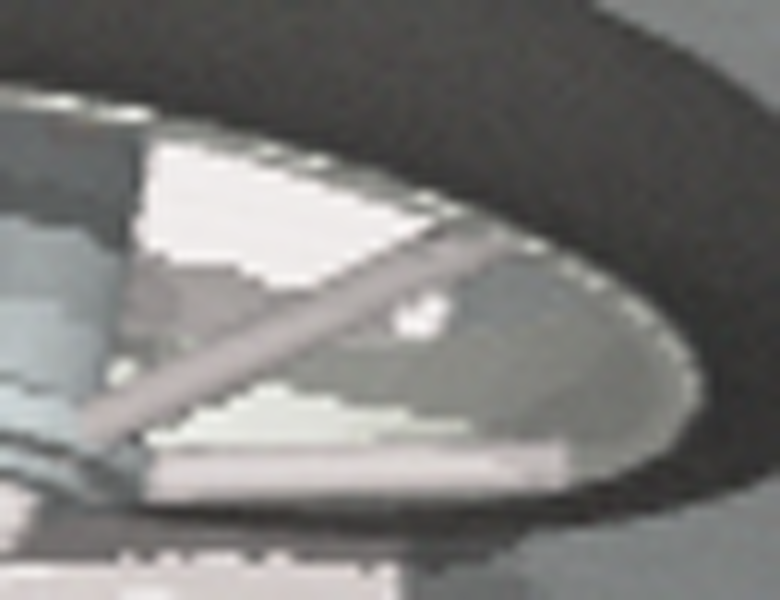

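```bash
cat > f11.py <<'E'
from fit import *
import h
a1=lambda *p:z((278,135),9,p);a2=lambda *p:z((278,200),9,p);a3=lambda *p:z((250,150),12,p);a4=lambda *p:z((310,150),12,p)
S=[("side",4,a1(152,125),a1(127,490)),("side",0,a1(415,415),a1(190,570)),("side",1,a2(195,155),a2(445,455)),
("top",4,a3(410,100),a3(625,385)),("top",0,a4(480,240),a4(100,422)),("top",1,a4(155,475),a4(555,462))]
pts=[("top",-.062,a3(690,530)),("side",-.062,a2(62,68))]
run(S,pts,360)
for u in((322,318),(326,270),(327,240)): print("valve",h.pol("side",*a1(*u),-.004))
for c in("side","top"):
    run([s for s in S if s[0]==c],[q for q in pts if q[0]==c],360)
# same-image symmetric check: initial plate frame prediction with fixed O
E
python3 f11.py
```

```text
O [ 6.265e-01 -6.140e-02  2.000e-04] yaw -2.41 th 358.71
[ 0.63 -0.19 -0.75 -0.44 -0.15 -0.76  0.26  0.08  0.02  0.26  0.14  0.01
 -0.37  1.02 -0.63 -0.27  0.18 -0.41]
valve (np.float64(359.79038173896765), np.float64(0.07377707417629153))
valve (np.float64(359.5280931495937), np.float64(0.08529641204838913))
valve (np.float64(358.9899976799812), np.float64(0.09203335097412398))
O [ 0.6265 -0.0606 -0.    ] yaw -2.38 th 358.78
[ 0.81 -0.01 -0.57 -0.28 -0.09 -0.69 -0.71 -0.33 -0.   -0.35]
O [ 0.6269 -0.0618 -0.    ] yaw -2.23 th 358.84
[-0.03 -0.21 -0.03  0.23  0.04 -0.17 -0.21  0.98 -0.   -0.06]
```

```bash
python3 - <<'E'
import cv2,numpy as np
for n in("s","t"):
    a=cv2.imread("pics/"+("side0" if n=="s" else "top0")+".png");b=cv2.imread(f"pics/{n}11.png")
    d=cv2.absdiff(a,b).max(2);cv2.imwrite(f"pics/d{n}.png",np.hstack([b[100:,:420],cv2.cvtColor(d,cv2.COLOR_GRAY2BGR)[100:,130:500]]) )
E
```

```text
(no output)
```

View pics/ds.png

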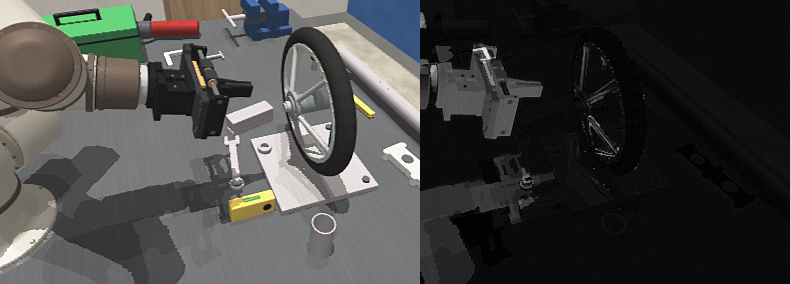

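View pics/dt.png

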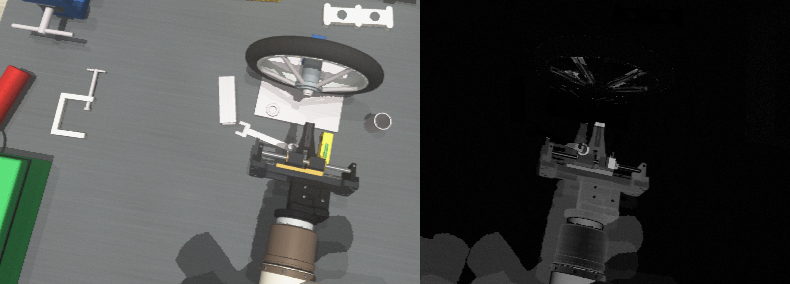

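```bash
python3 - <<'E'
from station import r
print(r.finish_job())
E
```

```text
the job is handed in; nothing more can be done
None
```

The valve is at the top of the wheel. My last measurement puts it at about 358.9° (1° short of vertical, give or take 1°), and the job is handed in at 16.2 s.

- **Pushes:** I turned the wheel clockwise in three pushes on the spokes with the closed fingertips, of about 61°, 69° and 7°. The fingers were drawn fully out of the wheel after each push. Readings between movements stayed at about 5 N or below.
- **Valve check:** The valve seen directly in the side picture gave 359.0° to 359.8°, in good agreement with the spoke measurement.
- **Surroundings:** Comparing the first and last pictures, only the spokes, the arm and its shadows changed. The stand's measured position agreed to within about 1 mm. The fingers worked at about 53 mm from the axis, well inside the valve stem and tyre. At hand-in the robot was clear of everything, with the fingertips about 100 mm in front of the wheel.
- **What disagreed:**
  - The fingertips seen in the cameras end about 27 mm behind the reported TCP. I planned each push so it was safe whichever was right, and contact happened where the pictures showed the tips.
  - Individual picture measurements of the wheel's angle differed by up to 2° along the way.

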